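Turn the divider tray in the sloping picking crate and load the small jar

TASK

The divider tray in the sloping green crate was put in the wrong way round: its tall fence stands at the crate's low, open front. Lift the tray clear by its square grip, turn it half round and set it back flat on the crate floor, so that its row of four small pockets is at the open front; then stand the small jar upright in any one of those four pockets. Do not let the tray or the jar drop, and leave the big jar, the bottle and the box of lids where they are.

Things in the scene. Friction and masses are not known exactly. Their poses are not given: they have to be found in the camera images.
- stand: Fixed dark steel picking stand on the bench with a deck that slopes 30 degrees. Origin on the bench under the middle of the deck; its x axis is level and points to the high (back) side, y is level along the low edge, z is up. About 210 mm deep, 270 mm wide.
- crate: Green open-front picking crate fixed on the stand's deck and leaning with it. Origin: centre of its underside, 85 mm above the bench. Its x axis points up the slope to the back wall, y is level along its long side, z is square to its floor and leans 30 degrees from vertical towards the low front (-x). Inside 272 mm (y) by 172 mm (x); walls and floor 4 mm thick, inner floor at z = 4 mm.
- crate_mouth (a point): Centre of the crate's mouth, level with its rim: 80 mm above its underside along the crate's z. The rim has a 10 mm outward flange. The front (-x) wall is only 45 mm high over its middle 188 mm: the open front.
- tray: Loose pale plastic divider tray, 0.25 to 0.45 kg, 267 mm (y) by 167 mm (x), so 2.5 mm play each side. Lies on the crate floor, at first the wrong way round, its axes parallel to the crate's. Origin: centre of its underside; z up through it, x from the three large pockets (-x) to the four small ones (+x), y along it. When right, its x and y axes are opposite to the crate's.
- tray_handle (a point): Centre of the tray's grey square grip, over the tray's centre, 85 mm above its underside. The grip is a flat-sided block 26 x 26 mm, 22 mm high, its faces square to the tray's x and y, so it can be taken either way; it stands on a post 16 mm square. The spine between the two rows is 16 mm thick and 29 mm high.
- tray_fence (a point): Middle of the top edge of the tray's tall fence, 65 mm above its underside at its -x side. The other three sides are only a 30 mm high skirt that tapers by 4 mm a side to a smaller foot. Dividers between pockets reach z = 20 mm, the floor is 3 mm thick.
- small_row (a point): Middle of the floor of the tray's row of four small pockets, at x = +42.5 mm, z = 3 mm in the tray frame. Each pocket is about 60 mm (y) by 69 mm (x), open above.
- pocket_a (a point): Centre of the floor of one of the two middle small pockets (tray x = +42.5 mm, y = -32 mm). The outer two pockets lie close to the crate's end walls; beside the middle two stands the tray's square grip, its near face 29 mm from the pocket centres along the tray's x.
- pocket_b (a point): Centre of the floor of the other middle small pocket (tray y = +32 mm).
- small_jar: The small jar: apricot-orange glass, gold lid, 48 mm across and 60 mm tall, about 0.14 kg, standing loose on the bench to the left or the right of the stand. Origin at the centre of its underside, z up through its lid. The lid is its top 12 mm and 45 mm wide; the glass below is 48 mm, straight-sided from 2 to 42 mm.
- small_jar_lid (a point): Centre of the top of the small jar's lid.
- big_jar: Bystander: dark red jar with a gold lid, 64 mm across and 95 mm tall, on the other side of the stand. Origin at the centre of its underside.
- syrup_bottle: Bystander: dark bottle with gold cap, 64 mm across and 190 mm tall, beyond and to the right of the stand. Origin at the centre of its underside.
- lid_box: Bystander: open cardboard box of gold lids, 110 x 140 x 45 mm, beyond and to the left of the stand. Origin at the centre of its underside.
There are look-alikes about, which are no part of the job. There is more than one size of the small_jar; the job needs the larger.

How it is judged:
By the outcome, as a careful person would: the job done as asked, in the order asked, and still so for the second after the job is handed in, with the robot touching nothing.
It also fails if it takes over 67 s, if anything falls off the work surface, if the arm or the gripper's body presses on something with over 40 N, if the wrist force passes 120 N, or if a joint passes its speed limit or range.

ROBOT

A 6-joint arm with a two-finger parallel gripper is mounted at the origin on the work surface. World frame = base frame: x ahead of the robot, y to its left, z up, the work surface at z = 0. Lengths are in m, angles in rad, forces in N, time in s.
With the tool pointing down it reaches from about 0.375 to 0.975 m from the base axis. Payload 3.8 kg.
Tool frame: the origin (TCP) lies midway between the tips of the shut fingers; the grasp point (between the pads) lies 19 mm behind it; x points along the fingers, z is the direction in which the jaws open and shut, and the axes are right-handed (so a half turn about x gives the same grasp; the last joint's range is limited). The gripper opens to 85 mm and grips with 20 to 120 N. Pads are 22 mm wide; open, the fingers measure 114 mm over their backs; the gripper's body (76 mm by 85 mm) begins 54 mm behind the grasp point. The pads swing forward as they close: fully open they stand 13 mm farther back than shut.
Start: joints at [1.191, 0.264, 1.604, -0, 1.274, -0.037], TCP at [0.227, 0.636, 0.231] pointing down, gripper open.
Joint ranges: [-2.63, 2.63], [-0.94, 2.18], [0.31, 2.57], [-1.31, 4.45], [0, 2.66], [-2.55, 2.55]. Speed limits (rad/s): [2.57, 2.57, 3.14, 3.14, 3.14, 3.14].

INTERFACE

Orientations are given as a rotation vector (axis times angle).
In Python, from workcell import * gives the robot as it stands. The module is installed in compiled form; this text tells all that it offers.
- The arm moves only by the tool carry_out, never from a script. Its arguments are lists of equal length, an entry for each row: "offset": the shift along the tool's x, y, z in cm, a list of three; "delta_rot": the turn, a rotation vector about the tool's x, y, z in degrees, a list of three. A call has exactly 5 rows; each row shifts and turns the commanded pose from where the row before left it, along the tool's axes as they then stand; what a row does not reach is not made up. A row lasts 1/12 s, in which the tool goes at most 41.7 mm and 7.16 degrees, less where a joint would pass 70% of its speed; a pose out of reach is approached as far as the arm can. A call is refused whole if a number of a shift passes 4.17 or a number of a turn 7.16, either way. A call with a gripper value outside its range is refused whole. "fingers" is the opening, from -1 (shut) to 1 (fully open), set as the call begins (left out, the last holds). The fingers move at their own pace and stop on an object; "newtons" is the grip in N (left out, the last holds). Time passes only in rows, so rows that do not move let the fingers close, or fill a call up. It gives the time, the measured TCP pose, the force and the opening at its end, in the units of the state.
- read_state(): the state, without advancing time (a new reading comes with each control period).
- read_camera(name): name is "scene" or "top" or "wrist"; returns (picture, depth): 420x560x3 uint8, red, green, blue; 420x560 float32, m along the optical axis (not along the pixel's ray), 0 where there is no reading.
- get_calibration(name): a dict with "fx", "fy", "cx", "cy" (pixels), "R" (3x3) and "t" (3): a world point X has camera coordinates R X + t; the wrist camera has in their place "mount" (4x4, takes a point from camera to tool coordinates, whose origin is the TCP and whose axes are the tool frame's). Camera axes: x right, y down, z forward; pixel columns grow to the right and rows downward; lengths in m; the calibration is good to about 2 mm. The wrist camera is an equidistant fisheye: a pixel r from the principal point sees the ray r / f radians off the axis. A picture is of the moment at which its call begins: read the wrist's pose just before it. get_calibration takes no time and is no camera call.
- finish_job(): hands the job in, once; it reports no verdict.
The state is a dict: "time": time; "q": joint angles; "joint_vel": joint speeds; "joint_torque": joint torques, N m; "tool_pos": TCP position; "tcp_rot": TCP orientation; "wrist_force": force on the tool from outside, world axes, zero at the start; "torque": the same for the moment, N m; "width": opening from 0.0 (shut) to 1.0 (fully open).
Only numpy, scipy, OpenCV 4.12 (cv2) and the standard library are available. Lean on these libraries where they do the work, as an engineer would, in place of code of your own. Each camera call takes 0.05 s, during which the arm holds its last target. There are 200 camera calls.

## Working session

There is one attempt and no reset: what is moved stays moved. The work goes in short steps, Python scripts to look and compute and a tool call to move; the robot and the scene stay as the last step left them, time stands still between calls to the robot, and variables do not carry over. Pictures are saved under pics/ and viewed, about 8 in all and at most 12, crops included, and the job is handed in when it is done.

Besides the shell and the picture viewer there is one more tool, called after "Request:" as a command line: name --argument value ..., lists and objects as JSON in quotes. carry_out: Moves the arm, as the interface text tells. Its arguments: {"type":"object","properties":{"offset":{"type":"array"},"delta_rot":{"type":"array"},"fingers":{"type":"number"},"newtons":{"type":"number"}},"required":["offset","delta_rot"]}

```bash
mkdir -p pics
cat > h.py <<'E'
from workcell import *
import numpy as np, cv2
from scipy.spatial.transform import Rotation as Ro
np.set_printoptions(precision=4,suppress=True)
def save(n,im): cv2.imwrite(f'pics/{n}.png',im[:,:,::-1])
def cloud(name):
    im,d=read_camera(name); c=get_calibration(name)
    v,u=np.mgrid[:420,:560]
    P=np.stack([(u-c['cx'])/c['fx']*d,(v-c['cy'])/c['fy']*d,d],-1)
    return im,d,(P-np.array(c['t']).ravel())@np.array(c['R'])
E
python3 - <<'E'
from h import *
s=read_state(); print(s)
for n in('scene','top'):
    im,d,W=cloud(n); save(n,im); np.savez(n,im=im,d=d,W=W); c=get_calibration(n); print(n,c,(d>0).mean())
print(get_calibration('wrist'))
a=cv2.imread('pics/scene.png');b=cv2.imread('pics/top.png')
cv2.imwrite('pics/both.png',np.vstack([a,b])[:, :])
E
```

```text
{'time': 0.0, 'q': array([ 1.1911,  0.2648,  1.6054, -0.    ,  1.2737, -0.0369]), 'joint_vel': array([-0.    , -0.0006,  0.0002,  0.0012, -0.0006,  0.0004]), 'joint_torque': array([ -0.001 , -51.5119, -36.7312,  -0.0002,   0.0128,   0.    ]), 'tool_pos': array([0.2266, 0.635 , 0.2299]), 'tcp_rot': array([-0.9544,  1.3541,  0.9523]), 'wrist_force': array([ 1.4718, -0.0887,  0.3858]), 'torque': array([0.04  , 0.0352, 0.0167]), 'width': 0.9989880566730482}
scene {'fx': 467.9135845773876, 'fy': 467.9135845773876, 'cx': 279.2447007339504, 'cy': 206.01666013370132, 'R': array([[ 0.6436,  0.7653,  0.0018],
       [ 0.5791, -0.4854, -0.655 ],
       [-0.5004,  0.4226, -0.7557]]), 't': array([-0.363 , -0.2322,  1.4625])} 0.9960416666666667
top {'fx': 510.2624243798634, 'fy': 510.2624243798634, 'cx': 280.8207359213837, 'cy': 215.02918582953097, 'R': array([[-0.0024, -1.    , -0.0028],
       [-0.9969,  0.0026, -0.0792],
       [ 0.0792,  0.0026, -0.9969]]), 't': array([0.0157, 0.5627, 1.2781])} 0.9961224489795918
{'fx': 325.19226210127806, 'fy': 325.19226210127806, 'cx': 282.7527189029274, 'cy': 212.80433157591, 'mount': array([[-0.0004, -0.2964,  0.9551, -0.1432],
       [-0.0006, -0.9551, -0.2964,  0.0761],
       [ 1.    , -0.0007,  0.0002,  0.0004],
       [ 0.    ,  0.    ,  0.    ,  1.    ]])}
```

View pics/scene.png

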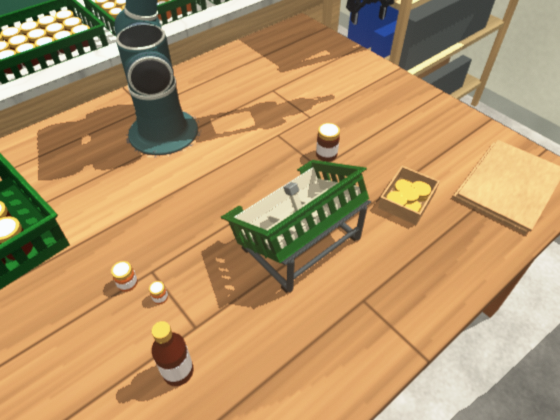

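View pics/top.png

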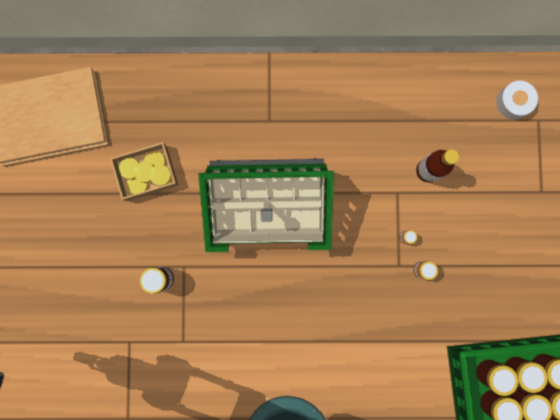

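Top view: candidates for the jar are (410,237) and (428,270) on the right. The latter looks larger; (519,98) is a white roll, and (153,280) is the big jar. The grey grip is at (266,214), and the crate opens towards the robot. I'll measure these next.

Run:
```python
from h import *
T=np.load('top.npz');S=np.load('scene.npz')
W=T['W'];im=T['im'];hsv=cv2.cvtColor(im,cv2.COLOR_RGB2HSV)
# jars: points above bench in windows
for n,(u0,u1,v0,v1) in dict(small=(398,420,226,248),larger=(414,444,256,284),big=(135,178,264,298)).items():
    p=W[v0:v1,u0:u1].reshape(-1,3); z=p[:,2].max(); q=p[p[:,2]>z-.006]
    print(n,'z',z,'mean',q.mean(0),'ext',np.ptp(q,0), (q.max(0)+q.min(0))/2)
# green rim
g=cv2.inRange(hsv,(45,90,30),(85,255,255)); g[:, :190]=0;g[:,345:]=0;g[:150]=0;g[260:]=0
p=W[g>0]; print('green',p.min(0),p.max(0),len(p))
c,(w,h),a=cv2.minAreaRect(p[p[:,2]>.1][:,:2].astype(np.float32)); print(c,w,h,a)
# tray floor points: pale
pale=cv2.inRange(hsv,(0,0,120),(40,110,255)); pale[:, :212]=0;pale[:,322:]=0;pale[:176]=0;pale[244:]=0
pp=W[pale>0];print('pale',len(pp),pp.min(0),pp.max(0))
# grip
gw=W[205:224,256:277].reshape(-1,3); print('grip hsv',hsv[214,266],W[214,266])
for v in range(204,226,2): print(v,[f'{W[v,u,2]:.3f}' for u in range(254,280,2)])
crop=cv2.resize(im[215:295,385:460],None,fx=7,fy=7,interpolation=cv2.INTER_CUBIC)
save('crop_jars',crop)
```

```text
small z 1.3187038306539645 mean [0.4598 0.0109 1.3187] ext [0. 0. 0.] [0.4598 0.0109 1.3187]
larger z 1.3187038306539645 mean [0.4598 0.0109 1.3187] ext [0. 0. 0.] [0.4598 0.0109 1.3187]
big z 1.3187038306539645 mean [0.4598 0.0109 1.3187] ext [0. 0. 0.] [0.4598 0.0109 1.3187]
green [ 0.4598 -0.122   0.0004] [0.6758 0.1956 1.3187] 2936
(0.5674048662185669, 0.046094492077827454) 0.2161097377538681 0.29813268780708313 0.6867938041687012
pale 6743 [ 0.4598 -0.0838  0.0447] [0.6439 0.1794 1.3187]
grip hsv [ 30  10 129] [0.5531 0.0472 0.175 ]
204 ['0.112', '0.114', '0.113', '0.112', '0.112', '0.124', '0.128', '0.127', '0.114', '0.115', '0.114', '0.114', '0.116']
206 ['0.113', '0.115', '0.113', '0.111', '0.111', '0.137', '0.138', '0.139', '0.113', '0.114', '0.110', '0.107', '0.106']
208 ['0.109', '0.109', '0.112', '0.106', '0.109', '0.147', '0.145', '0.148', '0.079', '0.083', '0.078', '0.083', '0.083']
210 ['0.077', '0.079', '0.081', '0.082', '0.173', '0.168', '0.165', '0.167', '0.168', '0.081', '0.077', '0.079', '0.074']
212 ['0.077', '0.078', '0.078', '0.081', '0.179', '0.175', '0.180', '0.173', '0.174', '0.073', '0.073', '0.073', '0.073']
214 ['0.072', '0.071', '0.075', '0.078', '0.174', '0.174', '0.175', '0.175', '0.175', '0.070', '0.072', '0.074', '0.073']
216 ['0.070', '0.067', '0.070', '0.068', '0.173', '1.319', '0.174', '0.170', '0.168', '0.068', '0.072', '0.070', '0.070']
218 ['0.068', '0.067', '0.065', '0.068', '0.168', '0.170', '0.173', '0.169', '0.172', '0.060', '0.067', '0.067', '0.068']
220 ['0.067', '0.067', '0.061', '0.066', '0.167', '0.166', '0.165', '0.165', '0.166', '0.064', '0.066', '0.066', '0.063']
222 ['0.068', '0.059', '0.059', '0.062', '0.060', '0.063', '0.062', '0.060', '0.063', '0.062', '0.059', '0.059', '0.061']
224 ['0.055', '0.062', '0.062', '0.063', '0.061', '0.057', '0.056', '0.060', '0.060', '0.060', '0.059', '0.063', '0.055']
```

View pics/crop_jars.png

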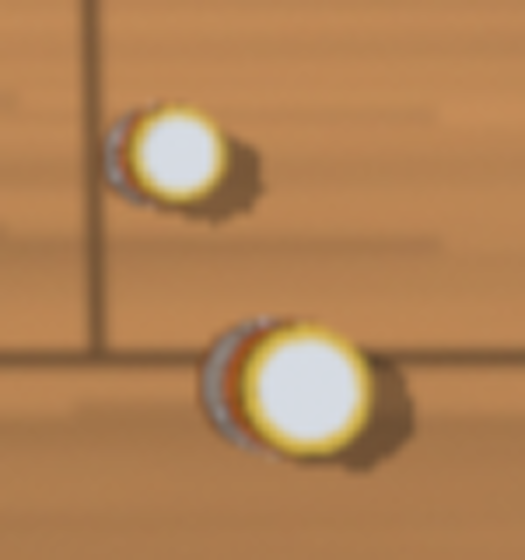

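The crop shows (428,270) clearly larger than (410,237), so that is the jar the job needs. Redoing the numbers with invalid depth filtered out.

Run:
```python
from h import *
T=np.load('top.npz');W=T['W'];im=T['im'];d=T['d'];hsv=cv2.cvtColor(im,cv2.COLOR_RGB2HSV)
ok=(d>0)
for n,(u0,u1,v0,v1) in dict(small=(398,420,226,248),larger=(414,444,256,284),big=(135,178,264,298)).items():
    p=W[v0:v1,u0:u1][ok[v0:v1,u0:u1]]; z=np.percentile(p[:,2],98); q=p[p[:,2]>z-.008]
    print(n,'z',z,'ext',np.ptp(q,0),'ctr',(q.max(0)+q.min(0))/2,'med',np.median(q,0))
def fitp(m):
    p=W[m]; 
    for _ in range(4):
        A=np.c_[p[:,:2],np.ones(len(p))]; c=np.linalg.lstsq(A,p[:,2],rcond=None)[0]; r=p[:,2]-A@c; p=p[abs(r)<max(2*r.std(),.003)]
    n=np.array([-c[0],-c[1],1]); n/=np.linalg.norm(n); return c,n,r.std(),len(p)
m=np.zeros_like(ok); m[212:238,216:318]=1; m[:,252:284]=0; m&=ok
c,n,r,N=fitp(m); print('floor plane',c,n,r,N,'tilt',np.degrees(np.arccos(n[2])),'yaw',np.degrees(np.arctan2(-n[1],-n[0])))
# grip top
g=np.zeros_like(ok); g[208:224,258:276]=1; g&=ok&(W[...,2]>.155); print('grip',W[g].mean(0),g.sum(),(W[g].max(0)+W[g].min(0))/2,np.ptp(W[g],0))
# green flange rims: rectangle in rim plane
gr=(cv2.inRange(hsv,(45,90,30),(85,255,255))>0)&ok; gr[:, :190]=0;gr[:,345:]=0;gr[:150]=0;gr[260:]=0
p=W[gr]; h=p[:,2]-(p[:,:2]@c[:2]+c[2]); h*=n[2]; print('h pct',np.percentile(h,[5,50,80,90,95,99]))
q=p[h>np.percentile(h,99)-.008]; print(cv2.minAreaRect(q[:,:2].astype(np.float32)),len(q), q.min(0),q.max(0))
# left & right flanges outer edge slopes
for lo,hi in((195,222),(318,340)):
    e=[]
    for v in range(178,240,2):
        us=[u for u in range(lo,hi) if gr[v,u] ]
        if us: 
            w=W[v,us]; e.append([w[:,0].mean(),w[:,1].min(),w[:,1].max()])
    e=np.array(e); print(np.degrees(np.arctan(np.polyfit(e[:,0],e[:,1],1)[0])),np.degrees(np.arctan(np.polyfit(e[:,0],e[:,2],1)[0])))
```

```text
small z 0.048654626870188115 ext [0.0301 0.0329 0.009 ] ctr [ 0.5052 -0.3073  0.0454] med [ 0.5052 -0.3071  0.0447]
larger z 0.06333417278945325 ext [0.0416 0.0452 0.0122] ctr [ 0.4224 -0.3463  0.0615] med [ 0.4213 -0.3461  0.0593]
big z 0.09904351092127113 ext [0.0593 0.0584 0.0114] ctr [0.4012 0.3218 0.0967] med [0.4002 0.3217 0.095 ]
floor plane [ 0.2083  0.0072 -0.0488] [-0.2039 -0.0071  0.979 ] 0.006231517904259656 1505 tilt 11.773811804269789 yaw 1.9928274877330652
grip [0.5511 0.0474 0.1707] 140 [0.5517 0.0474 0.1698] [0.0281 0.0231 0.0207]
h pct [0.0387 0.0749 0.1123 0.1148 0.116  0.118 ]
((0.6336705684661865, 0.046620383858680725), (0.29739663004875183, 0.026116568595170975), 89.92871856689453) 766 [ 0.6204 -0.1021  0.1926] [0.6466 0.1953 0.2095]
-2.0770199175325876 0.9841662749615646
1.1711930725231003 0.8786301184277515
```

```bash
cat >> h.py <<'E'
TH=np.radians(30)
def crate(yaw=0.):  # crate axes as columns
    return Ro.from_euler('zy',[yaw,-TH]).as_matrix()
def toolR(jz,n):    # tool x = -n, tool z = jz
    x=-n; return np.c_[x,np.cross(jz,x),jz]
def pose():
    s=read_state(); return s,np.array(s['tool_pos']),Ro.from_rotvec(s['tcp_rot']).as_matrix()
def plan(pt,Rt,rot_first=False,vmax=4.0,wmax=7.0):
    s,p,R=pose(); rv=np.degrees(Ro.from_matrix(R.T@Rt).as_rotvec())
    Rs=Rt if rot_first else R
    o=Rs.T@(pt-p)*100
    print('t %.2f'%s['time'],'q',s['q'],'p',p,'F',s['wrist_force'],'w %.3f'%s['width'])
    print('rot total',rv,'rows',np.abs(rv).max()/wmax,'| shift total cm',o,'rows',max(np.abs(o).max()/vmax,np.linalg.norm(o)/4.1))
E
python3 - <<'E'
from h import *
s,p,R=pose(); print(R, Ro.from_euler('z',-s['q'][0]).as_matrix()@R)
T=np.load('top.npz');im=T['im'];c=get_calibration('top');Rc=np.array(c['R']);tc=np.array(c['t'])
hsv=cv2.cvtColor(im,cv2.COLOR_RGB2HSV); gr=cv2.inRange(hsv,(45,90,30),(85,255,255))>0
def ray(u,v,z):
    C=-Rc.T@tc; dd=Rc.T@np.array([(u-c['cx'])/c['fx'],(v-c['cy'])/c['fy'],1]); return C+dd*(z-C[2])/dd[2]
# back rim top edge (x at crate 100, z80) height .2043 
top=[(u,np.where(gr[150:185,u])[0]) for u in range(212,326,3)]
e=np.array([ray(u,150+w[0],.2043) for u,w in top if len(w)]); f=np.polyfit(e[:,1],e[:,0],1); print('back edge yaw',-np.degrees(np.arctan(f[0])),'x',e[:,0].mean(),'y',e[:,1].mean(),'std',(e[:,0]-np.polyval(f,e[:,1])).std())
bot=[(u,np.where(gr[235:260,u])[0]) for u in list(range(206,228,2))+list(range(316,330,2))]
e=np.array([ray(u,235+w[-1],.1) for u,w in bot if len(w)]);f=np.polyfit(e[:,1],e[:,0],1);print('front yaw',-np.degrees(np.arctan(f[0])),e[:,0].mean())
# grip corners in colour at top
Cr=crate(0); n=Cr[:,2]; print(n)
g=np.array([.558,.0474,.162]); 
for jz in (Cr[:,0],-Cr[:,0]):
    plan(g+.019*-n+n*.13,toolR(jz,n))
E
```

```text
[[-0.0007 -0.9418  0.3361]
 [-0.0019  0.3361  0.9418]
 [-1.      0.0001 -0.0021]] [[-0.0021 -0.0369  0.9993]
 [-0.      0.9993  0.0369]
 [-1.      0.0001 -0.0021]]
back edge yaw 0.8009972924627705 x 0.6599806391701754 y 0.042964924392379665 std 0.0006404680343095071
front yaw 0.7218729696728293 0.4732749018594662
[-0.5   -0.     0.866]
t 0.10 q [ 1.1911  0.2647  1.6053 -0.      1.2737 -0.0369] p [0.2266 0.6351 0.2301] F [ 0.504   0.1913 -0.7713] w 1.001
rot total [ 68.6832 -26.2041 -18.3308] rows 9.81188391938585 | shift total cm [ -2.7142 -45.7353 -46.0837] rows 15.849514712879532
t 0.10 q [ 1.1911  0.2647  1.6053 -0.      1.2737 -0.0369] p [0.2266 0.6351 0.2301] F [ 0.504   0.1913 -0.7713] w 1.001
rot total [-106.7432   20.092   -28.7217] rows 15.24903274982593 | shift total cm [ -2.7142 -45.7353 -46.0837] rows 15.849514712879532
```

```bash
sed -i 's/def crate(yaw=0.)/def crate(yaw=np.radians(.8))/' h.py
python3 - <<'E'
from h import *
Cr=crate(); n=Cr[:,2]; print(n)
g=np.array([.558,.0474,.162])
for jz in (Cr[:,1],-Cr[:,1]): plan(g+n*.111,toolR(jz,n))
E
```

```text
[-0.5   -0.     0.866]
t 0.10 q [ 1.1911  0.2647  1.6053 -0.      1.2737 -0.0369] p [0.2266 0.6351 0.2301] F [ 0.504   0.1913 -0.7713] w 1.001
rot total [-19.9404  -5.0496 -29.7742] rows 4.253451427100106 | shift total cm [ -2.7142 -45.7353 -46.0837] rows 15.849514712879532
t 0.10 q [ 1.1911  0.2647  1.6053 -0.      1.2737 -0.0369] p [0.2266 0.6351 0.2301] F [ 0.504   0.1913 -0.7713] w 1.001
rot total [154.6468 -41.573    7.0507] rows 22.092395821869644 | shift total cm [ -2.7142 -45.7353 -46.0837] rows 15.849514712879532
```

Request:
carry_out --offset '[[-0.1,-2.3,-2.3],[-0.1,-2.3,-2.3],[-0.1,-2.3,-2.3],[-0.1,-2.3,-2.3],[-0.1,-2.3,-2.3]]' --delta_rot '[[0,0,0],[0,0,0],[0,0,0],[0,0,0],[0,0,0]]' --fingers 1

```text
time: 0.52
tool_pos: [0.2966, 0.4871, 0.2356]
tcp_rot: [-0.954, 1.353, 0.953]
wrist_force: [0.8, 0.0, 0.6]
width: 0.999
```

Request:
carry_out --offset '[[-0.1,-2.3,-2.3],[-0.1,-2.3,-2.3],[-0.1,-2.3,-2.3],[-0.1,-2.3,-2.3],[-0.1,-2.3,-2.3]]' --delta_rot '[[0,0,0],[0,0,0],[0,0,0],[0,0,0],[0,0,0]]'

```text
time: 0.93
tool_pos: [0.3662, 0.3401, 0.2409]
tcp_rot: [-0.954, 1.353, 0.953]
wrist_force: [-0.1, 0.7, 0.5]
width: 1.001
```

Request:
carry_out --offset '[[-0.1,-2.3,-2.3],[-0.1,-2.3,-2.3],[-0.1,-2.3,-2.3],[-0.1,-2.3,-2.3],[-0.1,-2.3,-2.3]]' --delta_rot '[[0,0,0],[0,0,0],[0,0,0],[0,0,0],[0,0,0]]'

```text
time: 1.35
tool_pos: [0.4359, 0.1932, 0.246]
tcp_rot: [-0.953, 1.352, 0.953]
wrist_force: [1.2, 0.3, -0.5]
width: 1.001
```

Request:
carry_out --offset '[[-0.1,-2.3,-2.3],[-0.1,-2.3,-2.3],[-0.1,-2.3,-2.3],[-0.1,-2.3,-2.3],[-0.1,-2.3,-2.3]]' --delta_rot '[[0,0,0],[0,0,0],[0,0,0],[0,0,0],[0,0,0]]'

```text
time: 1.77
tool_pos: [0.5055, 0.0463, 0.2509]
tcp_rot: [-0.953, 1.353, 0.953]
wrist_force: [0.6, -0.4, -0.6]
width: 1.001
```

Run:
```python
from h import *
Cr=crate(); n=Cr[:,2]
g=np.array([.558,.0474,.162])
for jz in (Cr[:,1],-Cr[:,1]): plan(g+n*.111,toolR(jz,n))
```

```text
t 1.77 q [ 0.0421 -0.0678  1.93    0.0001  1.28   -1.1858] p [0.5055 0.0463 0.2509] F [ 0.6041 -0.3941 -0.6125] w 1.001
rot total [-19.9763  -4.941  -29.7842] rows 4.254882609234091 | shift total cm [-0.7189  0.3242  0.0055] rows 0.1923476816737019
t 1.77 q [ 0.0421 -0.0678  1.93    0.0001  1.28   -1.1858] p [0.5055 0.0463 0.2509] F [ 0.6041 -0.3941 -0.6125] w 1.001
rot total [154.6151 -41.5795   6.8977] rows 22.087864688966782 | shift total cm [-0.7189  0.3242  0.0055] rows 0.1923476816737019
```

Request:
carry_out --offset '[[-0.7,0.3,0],[0,0,0],[0,0,0],[0,0,0],[0,0,0]]' --delta_rot '[[-4,-1,-5.96],[-4,-1,-5.96],[-4,-1,-5.96],[-4,-1,-5.96],[-4,-1,-5.96]]'

```text
time: 2.18
tool_pos: [0.5027, 0.049, 0.2585]
tcp_rot: [-1.424, 0.811, 0.823]
wrist_force: [-1.2, 0.0, -0.3]
width: 1.004
```

```bash
cat >> h.py <<'E'
def wrist():
    s,p,R=pose(); im,d=read_camera('wrist'); c=get_calibration('wrist'); M=np.array(c['mount'])
    Rw=R@M[:3,:3]; C=R@M[:3,3]+p
    v,u=np.mgrid[:420,:560].astype(float); x=u-c['cx'];y=v-c['cy']; r=np.hypot(x,y)+1e-9; th=r/c['fx']
    D=np.stack([np.sin(th)*x/r,np.sin(th)*y/r,np.cos(th)],-1)
    Wd=D@Rw.T; k=d/D[...,2]; return im,d,C,Wd,C+Wd*k[...,None]
E
python3 - <<'E'
from h import *
Cr=crate(); n=Cr[:,2]
g=np.array([.558,.0474,.162])
plan(g+n*.111,toolR(Cr[:,1],n))
im,d,C,D,W=wrist(); save('w1',im); np.savez('w1',im=im,d=d,C=C,D=D,W=W)
E
```

```text
t 2.18 q [ 0.0725 -0.427   2.2785 -0.0516  0.7685 -1.4847] p [0.5027 0.049  0.2585] F [-1.1942  0.0073 -0.2588] w 1.004
rot total [-0.0114  0.0207 -0.013 ] rows 0.002955524323780739 | shift total cm [ 0.0173  0.0388 -0.156 ] rows 0.03943485878901998
```

View pics/w1.png

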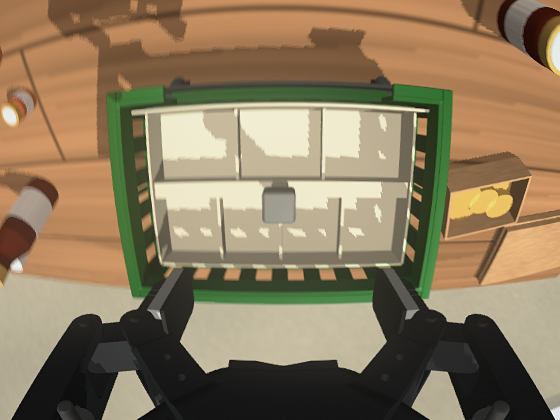

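Wrist view: the grip is at (279,205), the fence at the front at (280,107), the four small pockets at the back, and the crate rim corners at about (110,95), (450,93), (430,300) and (135,303).

Run:
```python
from h import *
z=np.load('w1.npz');im,d,C,D,W=[z[k] for k in('im','d','C','D','W')]
Cr=crate(); O=np.array([.6025,.0474,.085]); n=Cr[:,2]
def on(u,v,h):  # subpixel via nearest
    r=D[int(round(v)),int(round(u))]; o=Cr.T@(C-O); r=Cr.T@r; return (o+r*(h-o[2])/r[2])
Wc=(W-O)@Cr; hsv=cv2.cvtColor(im,cv2.COLOR_RGB2HSV)
ok=d>0
# grip: depth in crate z
m=ok&(Wc[...,2]>.08)&(abs(Wc[...,0])<.04)&(abs(Wc[...,1])<.03); v,u=np.where(m); print('grip px',u.min(),u.max(),v.min(),v.max(),'z',np.percentile(Wc[m][:,2],[5,50,90]))
t=m&(Wc[...,2]>.094); print('top face: mean',Wc[t].mean(0),np.ptp(Wc[t],0),(Wc[t].max(0)+Wc[t].min(0))/2, t.sum())
r=cv2.minAreaRect(Wc[t][:,:2].astype(np.float32)*1000);print(r)
g=(cv2.inRange(hsv,(45,90,30),(85,255,255))>0)
# side flanges: row scan at v=200: outer edges
for v in (130,170,210,250,280):
    us=np.where(g[v])[0]; us=us[(us>95)&(us<460)]; a=on(us.min()-.5,v,.08);b=on(us.max()+.5,v,.08); print(v,us.min(),us.max(),a[:2],b[:2],'mid',(a+b)[1]/2,'w',(b-a)[1])
for u in (170,220,340,390):
    vs=np.where(g[230:320,u])[0]+230; e=on(u,vs.max(),.08); print('back outer',u,vs.max(),e[:2])
for u in (120,145,410,440):
    vs=np.where(g[80:120,u])[0]+80; print('front outer',u,vs.min(),on(u,vs.min(),.08)[:2])
for (v0,v1,u0,u1) in ((200,260,140,420),):
    fl=ok&(abs(Wc[...,2])<.02); fl[:120]=0;fl[262:]=0;fl[:,:150]=0;fl[:,410:]=0; print('floor z med',np.median(Wc[fl][:,2]),np.polyfit(Wc[fl][:,0],Wc[fl][:,2],1),np.polyfit(Wc[fl][:,1],Wc[fl][:,2],1))
```

```text
grip px 148 403 185 419 z [0.1035 0.2886 0.2995]
top face: mean [-0.0136 -0.0001  0.276 ] [0.0274 0.06   0.2103] [-0.0071 -0.      0.1993] 15344
((-7.105386734008789, 0.02532196044921875), (27.23646354675293, 60.00764846801758), 0.2069348841905594)
130 108 450 [-0.0705 -0.1524] [-0.0695  0.1488] mid -0.0017948022338807046 w 0.30116181941551934
170 112 447 [-0.0342 -0.1516] [-0.0336  0.15  ] mid -0.000822052243290114 w 0.30158943434087193
210 117 443 [ 0.0034 -0.1526] [0.0039 0.1507] mid -0.0009418902627239961 w 0.30336009572689293
250 123 437 [ 0.0438 -0.1533] [0.044  0.1511] mid -0.0010942366173580798 w 0.3043354696706024
280 129 431 [ 0.0767 -0.1533] [0.0767 0.1508] mid -0.0012335827944054273 w 0.30410545013327006Traceback (most recent call last):
  File "<stdin>", line 17, in <module>
    return umr_maximum(a, axis, None, out, keepdims, initial, where)
ValueError: zero-size array to reduction operation maximum which has no identity
```

Run:
```python
from h import *
z=np.load('w1.npz');im,d,C,D,W=[z[k] for k in('im','d','C','D','W')]
Cr=crate(); O=np.array([.6025,.0474,.085])
def on(u,v,h):
    r=D[int(round(v)),int(round(u))]; o=Cr.T@(C-O); r=Cr.T@r; return (o+r*(h-o[2])/r[2])
Wc=(W-O)@Cr; hsv=cv2.cvtColor(im,cv2.COLOR_RGB2HSV); ok=d>0
m=ok&(Wc[...,2]>.085)&(Wc[...,2]<.12); m[:180]=0;m[226:]=0;m[:,:258]=0;m[:,300:]=0
v,u=np.where(m); print('grip px',u.min(),u.max(),v.min(),v.max(),'z',np.percentile(Wc[m][:,2],[5,50,90]))
p=Wc[m&(Wc[...,2]>.095)]; print('mean',p.mean(0),'mid',(p.max(0)+p.min(0))/2,np.ptp(p,0)); print(cv2.minAreaRect(p[:,:2].astype(np.float32)*1000))
g=(cv2.inRange(hsv,(45,90,20),(85,255,255))>0)
for u in (170,220,250,310,340,390):
    vs=np.where(g[270:320,u])[0]+270; 
    if len(vs): print('back',u,vs.min(),vs.max(),on(u,vs.max(),.08)[:2])
for u in (120,145,410,440):
    vs=np.where(g[80:120,u])[0]+80
    if len(vs): print('front outer',u,vs.min(),on(u,vs.min(),.08)[:2])
fl=ok&(abs(Wc[...,2])<.014); fl[:120]=0;fl[262:]=0;fl[:,:150]=0;fl[:,410:]=0
A=np.c_[Wc[fl][:,:2],np.ones(fl.sum())]; print('floor', np.linalg.lstsq(A,Wc[fl][:,2],rcond=None)[0],np.median(Wc[fl][:,2]))
# fence top edge depth & tray edges
for u in (200,240,320,360):
    print('col',u,[(v,tuple(np.round(Wc[v,u]*1000).astype(int))) for v in (96,100,104,107,110,262,266,270)])
```

```text
grip px 262 294 185 221 z [0.0923 0.1032 0.1042]
mean [-0.0073 -0.0016  0.103 ] mid [-0.0063 -0.0017  0.1003] [0.0257 0.0251 0.0104]
((-6.288108825683594, -1.8113155364990234), (25.54511070251465, 25.125301361083984), 0.38941651582717896)
back 220 290 301 [ 0.0953 -0.0586]
back 250 290 302 [ 0.0956 -0.0294]
back 310 290 302 [0.0956 0.028 ]
back 340 282 302 [0.0965 0.0571]
front outer 120 93 [-0.102  -0.1382]
front outer 145 89 [-0.1028 -0.1137]
front outer 410 86 [-0.1042  0.1082]
front outer 440 89 [-0.1046  0.137 ]
floor [-0.0004  0.0072  0.0107] 0.010638445630232174
col 200 [(96, (np.int64(-95), np.int64(-73), np.int64(48))), (100, (np.int64(-91), np.int64(-74), np.int64(43))), (104, (np.int64(-86), np.int64(-67), np.int64(72))), (107, (np.int64(-84), np.int64(-67), np.int64(72))), (110, (np.int64(-83), np.int64(-83), np.int64(10))), (262, (np.int64(75), np.int64(-86), np.int64(36))), (266, (np.int64(85), np.int64(-90), np.int64(27))), (270, (np.int64(222), np.int64(-165), np.int64(-228)))]
col 240 [(96, (np.int64(-93), np.int64(-36), np.int64(49))), (100, (np.int64(-91), np.int64
[... 485 characters left out ...]
np.int64(73))), (107, (np.int64(-84), np.int64(38), np.int64(23))), (110, (np.int64(-81), np.int64(40), np.int64(10))), (262, (np.int64(75), np.int64(41), np.int64(35))), (266, (np.int64(78), np.int64(41), np.int64(38))), (270, (np.int64(219), np.int64(75), np.int64(-226)))]
col 360 [(96, (np.int64(-94), np.int64(72), np.int64(50))), (100, (np.int64(-92), np.int64(80), np.int64(17))), (104, (np.int64(-86), np.int64(66), np.int64(72))), (107, (np.int64(-84), np.int64(72), np.int64(51))), (110, (np.int64(-82), np.int64(81), np.int64(11))), (262, (np.int64(76), np.int64(85), np.int64(35))), (266, (np.int64(83), np.int64(87), np.int64(29))), (270, (np.int64(220), np.int64(156), np.int64(-223)))]
```

```bash
cat >> h.py <<'E'
O=np.array([.6025,.0474,.085])
E
python3 - <<'E'
from h import *
Cr=crate(); n=Cr[:,2]
g=O+Cr@[-.0065,-.0017,.0923]; print(g)
plan(g-n*.021,toolR(Cr[:,1],n))
E
```

```text
[0.5507 0.0456 0.1617]
t 2.23 q [ 0.0721 -0.4331  2.2919 -0.0507  0.7663 -1.4888] p [0.4972 0.0486 0.2523] F [-5.5709 -0.0703 -4.7291] w 1.000
rot total [ 0.1871  0.0333 -0.3105] rows 0.04435504892932022 | shift total cm [12.623  -0.1735 -0.3085] rows 3.155758193133157
```

Request:
carry_out --offset '[[0,0,0],[0,0,0],[0,0,0],[0,0,0],[0,0,0]]' --delta_rot '[[0,0,0],[0,0,0],[0,0,0],[0,0,0],[0,0,0]]'

```text
time: 2.65
tool_pos: [0.5043, 0.049, 0.2597]
tcp_rot: [-1.42, 0.816, 0.824]
wrist_force: [0.9, -0.6, 0.8]
width: 1.002
```

Run:
```python
from h import *
Cr=crate(); n=Cr[:,2]
g=O+Cr@[-.0065,-.0017,.0923]
plan(g-n*.021,toolR(Cr[:,1],n))
im,d,C,D,W=wrist(); np.savez('w2',im=im,d=d,C=C,D=D,W=W)
Wc=(W-O)@Cr; ok=d>0
a=np.load('w1.npz'); print('img diff',np.abs(im.astype(int)-a['im']).mean())
m=ok&(Wc[...,2]>.095)&(Wc[...,2]<.12); m[:170]=0;m[236:]=0;m[:,:250]=0;m[:,310:]=0
p=Wc[m]; print('grip mid',(p.max(0)+p.min(0))/2,np.ptp(p,0),np.median(p,0)); print(cv2.minAreaRect(p[:,:2].astype(np.float32)*1000))
fl=ok&(abs(Wc[...,2])<.014); fl[:120]=0;fl[262:]=0;fl[:,:150]=0;fl[:,410:]=0
print('floor',np.median(Wc[fl][:,2]))
def on(u,v,h):
    r=D[int(round(v)),int(round(u))]; o=Cr.T@(C-O); r=Cr.T@r; return (o+r*(h-o[2])/r[2])
hsv=cv2.cvtColor(im,cv2.COLOR_RGB2HSV); G=(cv2.inRange(hsv,(45,90,20),(85,255,255))>0)
h=.08
for v in (130,170,210,250):
    us=np.where(G[v])[0]; us=us[(us>95)&(us<470)]; a=on(us.min()-.5,v,h);b=on(us.max()+.5,v,h); print(v,a[:2],b[:2],'mid',(a+b)[1]/2,'w',(b-a)[1])
for u in (220,250,310,340):
    vs=np.where(G[270:330,u])[0]+270
    if len(vs): print('back',u,vs.max(),on(u,vs.max(),h)[:2])
for u in (120,145,410,440):
    vs=np.where(G[70:130,u])[0]+70
    if len(vs): print('front outer',u,vs.min(),on(u,vs.min(),h)[:2])
s,p,R=pose(); print(p)
```

```text
t 2.65 q [ 0.0724 -0.4213  2.2714 -0.0514  0.7742 -1.4807] p [0.5043 0.049  0.2597] F [ 0.9045 -0.6393  0.7559] w 1.002
rot total [-0.251  -0.0018 -0.2607] rows 0.037246357253537934 | shift total cm [12.9122  0.8235 -0.3296] rows 3.228056636487481
img diff 6.49641156462585
grip mid [-0.0063 -0.0018  0.1003] [0.0255 0.0253 0.0105] [-0.0073 -0.0016  0.1033]
((-6.244366645812988, -1.7285890579223633), (25.15519142150879, 25.426633834838867), 89.64940643310547)
floor 0.010621283679758849
130 [-0.0697 -0.1525] [-0.0674  0.1493] mid -0.001589142806199248 w 0.30182339988120255
170 [-0.0333 -0.1518] [-0.0314  0.1503] mid -0.0007633748460966483 w 0.30207334993009155
210 [ 0.0043 -0.1529] [0.006  0.1508] mid -0.0010385879239373508 w 0.30366077721151385
250 [ 0.0446 -0.1536] [0.046  0.1486] mid -0.0024843008675356354 w 0.3021825165157366
back 220 300 [ 0.0953 -0.0589]
back 250 300 [ 0.0946 -0.0297]
back 310 301 [0.0959 0.0275]
back 340 300 [0.0957 0.0565]
front outer 120 88 [-0.1057 -0.1382]
front outer 145 85 [-0.1054 -0.1136]
front outer 410 83 [-0.1049  0.1089]
front outer 440 87 [-0.1044  0.1377]
[0.504  0.049  0.2593]
```

Request:
carry_out --offset '[[1,0.4,-0.17],[2.5,0.42,-0.16],[3,0,0],[3,0,0],[2,0,0]]' --delta_rot '[[0,0,0],[0,0,0],[0,0,0],[0,0,0],[0,0,0]]'

```text
time: 3.12
tool_pos: [0.5521, 0.0453, 0.1508]
tcp_rot: [-1.419, 0.819, 0.827]
wrist_force: [-1.4, 0.4, 0.1]
width: 0.999
```

Request:
carry_out --offset '[[0.7,0,0],[0.5,0,0],[0.2,0,0],[0,0,0],[0,0,0]]' --delta_rot '[[0,0,0],[0,0,0],[0,0,0],[0,0,0],[0,0,0]]'

```text
time: 3.53
tool_pos: [0.5602, 0.0455, 0.1436]
tcp_rot: [-1.42, 0.815, 0.823]
wrist_force: [-0.5, -0.9, -0.6]
width: 1.003
```

Run:
```python
from h import *
Cr=crate(); n=Cr[:,2]
g=O+Cr@[-.0065,-.0017,.0923]
plan(g-n*.021,toolR(Cr[:,1],n))
im,d,C,D,W=wrist(); save('w3',im)
```

```text
t 3.53 q [ 0.0531 -0.164   2.3153 -0.0581  0.471  -1.483 ] p [0.5602 0.0455 0.1436] F [-0.5065 -0.9408 -0.6217] w 1.003
rot total [-0.2194  0.0048 -0.1714] rows 0.03134828984873698 | shift total cm [ 0.0622 -0.0881  0.0064] rows 0.0263514808927238
```

View pics/w3.png

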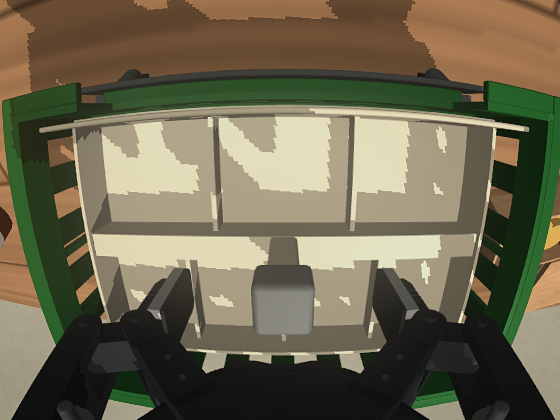

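Wrist view: the pads at (180,300) and (385,300) straddle the grip at (283,298), so it is centred. Closing.

Request:
carry_out --offset '[[0.05,-0.09,0],[0,0,0],[0,0,0],[0,0,0],[0,0,0]]' --delta_rot '[[0,0,0],[0,0,0],[0,0,0],[0,0,0],[0,0,0]]' --fingers -1 --newtons 80

```text
time: 4.0
tool_pos: [0.5606, 0.0455, 0.1425]
tcp_rot: [-1.42, 0.816, 0.824]
wrist_force: [-6.7, -1.1, 11.8]
width: 0.301
```

Request:
carry_out --offset '[[0,0,0],[0,0,0],[0,0,0],[0,0,0],[0,0,0]]' --delta_rot '[[0,0,0],[0,0,0],[0,0,0],[0,0,0],[0,0,0]]'

```text
time: 4.42
tool_pos: [0.5605, 0.0455, 0.1427]
tcp_rot: [-1.42, 0.816, 0.824]
wrist_force: [-5.2, 0.1, 5.7]
width: 0.292
```

Request:
carry_out --offset '[[0,0,0],[0,0,0],[0,0,0],[0,0,0],[0,0,0]]' --delta_rot '[[0,0,0],[0,0,0],[0,0,0],[0,0,0],[0,0,0]]'

```text
time: 4.83
tool_pos: [0.5605, 0.0455, 0.1427]
tcp_rot: [-1.42, 0.816, 0.824]
wrist_force: [-5.1, -0.2, 5.7]
width: 0.292
```

Run:
```python
from h import *
Cr=crate(); n=Cr[:,2]
g=O+Cr@[-.0065,-.0017,.0923]
plan(g-n*.021,toolR(Cr[:,1],n))
```

```text
t 4.83 q [ 0.053  -0.1611  2.3142 -0.058   0.4711 -1.4833] p [0.5605 0.0455 0.1427] F [-5.0965 -0.1627  5.6918] w 0.292
rot total [-0.2088  0.0012 -0.2815] rows 0.04022036035718116 | shift total cm [-0.0373 -0.1058  0.0075] rows 0.02742087357783096
```

Request:
carry_out --offset '[[-0.3,0,0],[-0.6,0,0],[-0.8,0,0],[-0.8,0,0],[-0.8,0,0]]' --delta_rot '[[0,0,0],[0,0,0],[0,0,0],[0,0,0],[0,0,0]]'

```text
time: 5.25
tool_pos: [0.5433, 0.0455, 0.171]
tcp_rot: [-1.419, 0.817, 0.825]
wrist_force: [-0.3, -0.3, -3.7]
width: 0.292
```

Request:
carry_out --offset '[[-0.8,0,0],[-0.8,0,0],[-0.8,0,0],[-0.8,0,0],[-0.8,0,0]]' --delta_rot '[[0,0,0],[0,0,0],[0,0,0],[0,0,0],[0,0,0]]'

```text
time: 5.67
tool_pos: [0.5239, 0.0455, 0.2065]
tcp_rot: [-1.42, 0.816, 0.824]
wrist_force: [0.7, -0.4, -2.5]
width: 0.293
```

Request:
carry_out --offset '[[-1,0,0],[-1,0,0],[-1,0,0],[-1,0,0],[-0.7,0,0]]' --delta_rot '[[0,0,0],[0,0,0],[0,0,0],[0,0,0],[0,0,0]]'

```text
time: 6.08
tool_pos: [0.5009, 0.0456, 0.2481]
tcp_rot: [-1.42, 0.815, 0.823]
wrist_force: [-0.0, -0.6, -3.1]
width: 0.292
```

Run:
```python
from h import *
Cr=crate(); n=Cr[:,2]
p0=np.array([.5605,.0455,.1427])
plan(p0+n*.12,toolR(Cr[:,1],n))
im,d,C,D,W=wrist(); save('w4',im)
```

```text
t 6.08 q [ 0.0626 -0.4229  2.294  -0.0455  0.7517 -1.4934] p [0.5009 0.0456 0.2481] F [-0.0217 -0.5785 -3.1036] w 0.292
rot total [-0.2179  0.0068 -0.2007] rows 0.031121907420099144 | shift total cm [ 0.1081  0.1095 -0.004 ] rows 0.0375462389004663
```

View pics/w4.png

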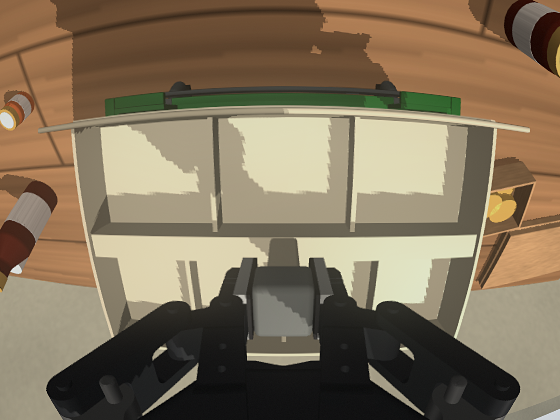

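Wrist view: the tray is lifted and hanging square in the grip, with its fence at the front (285,110), clear of the crate rim. Turning it half round.

Request:
carry_out --offset '[[0,0,0],[0,0,0],[0,0,0],[0,0,0],[0,0,0]]' --delta_rot '[[3,0,0],[5,0,0],[6,0,0],[6,0,0],[6,0,0]]'

```text
time: 6.55
tool_pos: [0.5009, 0.0455, 0.2463]
tcp_rot: [-1.012, 0.936, 0.588]
wrist_force: [0.3, -1.0, -2.9]
width: 0.294
```

Request:
carry_out --offset '[[0,0,0],[0,0,0],[0,0,0],[0,0,0],[0,0,0]]' --delta_rot '[[6,0,0],[6,0,0],[6,0,0],[6,0,0],[6,0,0]]'

```text
time: 6.97
tool_pos: [0.5009, 0.0455, 0.2462]
tcp_rot: [-0.542, 1.02, 0.315]
wrist_force: [0.6, 0.3, -3.3]
width: 0.289
```

Request:
carry_out --offset '[[0,0,0],[0,0,0],[0,0,0],[0,0,0],[0,0,0]]' --delta_rot '[[6,0,0],[6,0,0],[6,0,0],[6,0,0],[6,0,0]]'

```text
time: 7.38
tool_pos: [0.5009, 0.0455, 0.2462]
tcp_rot: [-0.068, 1.052, 0.039]
wrist_force: [0.1, 0.1, -3.7]
width: 0.29
```

Request:
carry_out --offset '[[0,0,0],[0,0,0],[0,0,0],[0,0,0],[0,0,0]]' --delta_rot '[[6,0,0],[6,0,0],[6,0,0],[6,0,0],[6,0,0]]'

```text
time: 7.8
tool_pos: [0.5009, 0.0455, 0.2462]
tcp_rot: [0.406, 1.034, -0.236]
wrist_force: [0.5, 0.1, -3.6]
width: 0.295
```

Request:
carry_out --offset '[[0,0,0],[0,0,0],[0,0,0],[0,0,0],[0,0,0]]' --delta_rot '[[6,0,0],[6,0,0],[6,0,0],[6,0,0],[6,0,0]]'

```text
time: 8.22
tool_pos: [0.5009, 0.0455, 0.2462]
tcp_rot: [0.878, 0.965, -0.51]
wrist_force: [0.4, 0.3, -2.4]
width: 0.293
```

Request:
carry_out --offset '[[0,0,0],[0,0,0],[0,0,0],[0,0,0],[0,0,0]]' --delta_rot '[[6,0,0],[6,0,0],[6,0,0],[6,0,0],[6,0,0]]'

```text
time: 8.63
tool_pos: [0.5009, 0.0455, 0.2462]
tcp_rot: [1.345, 0.842, -0.782]
wrist_force: [-0.3, 1.0, -3.1]
width: 0.297
```

Request:
carry_out --offset '[[0,0,0],[0,0,0],[0,0,0],[0,0,0],[0,0,0]]' --delta_rot '[[3,0,0],[1,0,0],[0,0,0],[0,0,0],[0,0,0]]'

```text
time: 9.05
tool_pos: [0.5011, 0.0455, 0.2464]
tcp_rot: [1.401, 0.823, -0.814]
wrist_force: [-0.4, -0.1, -4.0]
width: 0.291
```

Run:
```python
from h import *
Cr=crate(); n=Cr[:,2]
p0=np.array([.5605,.0455,.1427])
plan(p0+n*.12+Cr[:,0]*.0025,toolR(-Cr[:,1],n))
im,d,C,D,W=wrist(); save('w5',im); np.savez('w5',im=im,d=d,C=C,D=D,W=W)
```

```text
t 9.05 q [ 0.0625 -0.4202  2.295  -0.0455  0.7496  1.6473] p [0.5011 0.0455 0.2464] F [-0.3987 -0.0903 -3.9911] w 0.291
rot total [-0.1635 -0.0018  0.2936] rows 0.04193748434271127 | shift total cm [-0.0465  0.2113 -0.0006] rows 0.05282188041762444
```

View pics/w5.png

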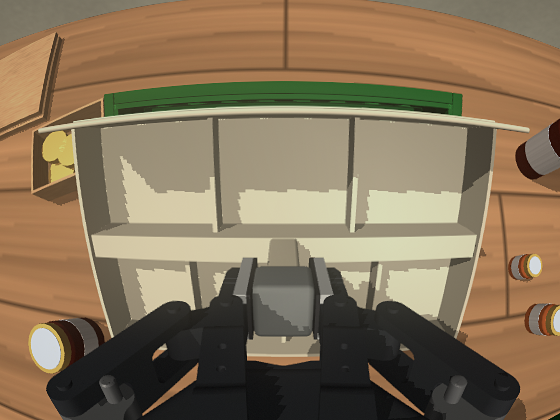

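Wrist view: the tray is turned, with its fence at the back next to the crate's back rim (105–462, 95) and centred sideways (about 284 against 283). I'll check the fore-aft offset on the earlier still frame.

Run:
```python
from h import *
z=np.load('w2.npz');W=z['W'];d=z['d'];D=z['D'];C=z['C']
Cr=crate();Wc=(W-O)@Cr*1000
print('cam',Cr.T@(C-O)*1000)
for v in list(range(84,114))+list(range(240,300,1)):
    r=[]
    for a,b in((190,230),(250,275),(290,315),(330,370)):
        x=Wc[v,a:b][d[v,a:b]>0]; x=np.median(x,0); r.append('%4d/%4d'%(x[0],x[2]))
    print(v,*r)
z=np.load('w5.npz'); s_W=z['W']
```

```text
cam [-72.7093   2.3002 343.819 ]
84 -106/  26 -106/  10 -106/   9 -106/  22
85 -106/  20 -101/  48 -101/  48 -106/  19
86 -106/  20 -100/  48 -100/  48 -101/  48
87 -101/  47  -99/  48  -99/  48 -100/  49
88 -100/  47  -98/  48  -98/  49  -99/  48
89  -99/  48  -97/  48  -97/  48  -98/  49
90  -98/  48  -96/  48  -96/  48  -97/  49
91  -98/  47  -96/  48  -95/  48  -96/  48
92  -97/  48  -95/  48  -94/  48  -96/  48
93  -96/  47  -94/  48  -93/  48  -95/  48
94  -95/  48  -93/  48  -93/  48  -94/  49
95  -94/  48  -92/  48  -92/  49  -93/  49
96  -93/  48  -91/  48  -91/  48  -92/  49
97  -92/  48  -91/  37  -91/  29  -91/  47
98  -91/  43  -91/   8  -91/   8  -91/  26
99  -91/  19  -90/   7  -89/  37  -91/  17
100  -91/  10  -86/  72  -86/  72  -90/  16
101  -91/  10  -85/  72  -85/  72  -86/  72
102  -86/  71  -84/  72  -84/  72  -85/  73
103  -85/  72  -84/  72  -83/  72  -84/  73
104  -84/  72  -83/  57  -83/  55  -84/  72
105  -84/  70  -84/  25  -83/  24  -83/  52
106  -84/  40  -83/  15  -83/  14  -83/  24
107  -83/  21  -82/  10  -82/  10  -83/  18
108  -83/  15  -81/  10  -8
[... 2176 characters left out ...]
   80/  75   80/  73   80/  73   80/  75
285   80/  77   80/  75   80/  75   80/  77
286   80/  78   80/  77   80/  77   80/  79
287   80/  81   80/  79   80/  78   80/  81
288   80/  82   80/  80   80/  80   80/  83
289   81/  83   80/  82   80/  82   81/  84
290   82/  83   81/  83   81/  83   82/  84
291   83/  83   82/  83   82/  84   83/  84
292   84/  82   83/  83   83/  83   84/  83
293   85/  83   84/  83   84/  83   85/  84
294   87/  82   85/  83   85/  83   86/  83
295   88/  83   86/  83   86/  83   87/  83
296   89/  83   88/  83   87/  83   89/  84
297   90/  83   89/  82   89/  83   90/  83
298   91/  83   90/  83   90/  83   91/  83
299   92/  83   91/  83   91/  83   92/  83
```

Run:
```python
from h import *
Cr=crate();p0=np.array([.5605,.0455,.1427]);print('tool p0',Cr.T@(p0-O)*1000)
z=np.load('w5.npz');W=z['W'];d=z['d'];C=z['C']
Wc=(W-O)@Cr*1000
print('cam',Cr.T@(C-O)*1000); s,p,R=pose(); print('tool',Cr.T@(p-O)*1000)
for v in list(range(78,130,1))+[180,200,218,220,222,224,226,228,230,232,234,236,238,240]:
    r=[]
    for a,b in((130,200),(230,265),(305,340),(370,440)):
        x=Wc[v,a:b][d[v,a:b]>0]; x=np.median(x,0); r.append('%4d/%4d'%(x[0],x[2]))
    print(v,*r)
for v in range(250,345,4):
    x=Wc[v,270:296]; x=np.median(x[d[v,270:296]>0],0); print('grip',v,x)
for v in (140,200):
  print(v,[(u,*np.round(Wc[v,u]).astype(int)) for u in list(range(70,110,5))+list(range(455,500,5))])
```

```text
tool p0 [-7.5489 -1.7948 70.9697]
cam [ 69.8978  -1.6155 333.2153]
tool [ -7.1997  -1.8084 190.4928]
78  134/-173  124/-169  124/-169  133/-176
79  132/-172  122/-168  122/-169  131/-176
80  130/-171  121/-167  121/-168  130/-174
81  128/-170  119/-165  119/-167  128/-173
82  127/-169   93/  83   93/  83  126/-172
83  125/-168   93/  84   93/  83  124/-171
84  123/-167   92/  83   92/  83  123/-170
85  122/-166   91/  83   91/  83  121/-169
86  120/-164   90/  83   90/  83  119/-168
87   94/  83   89/  83   89/  83   93/  82
88   93/  83   89/  83   89/  83   93/  82
89   92/  83   88/  84   88/  83   92/  82
90   91/  84   87/  84   87/  83   91/  83
91   90/  84   86/  83   86/  83   90/  83
92   90/  84   86/  83   86/  83   89/  82
93   89/  84   85/  83   85/  83   89/  83
94   88/  84   84/  83   84/  83   88/  82
95   87/  84   83/  83   83/  83   87/  82
96   86/  84   83/  84   82/  83   86/  82
97   86/  84   82/  83   82/  83   85/  82
98   85/  84   81/  83   81/  83   85/  82
99   84/  84   80/  83   80/  83   84/  82
100   83/  84   80/  73   80/  71   83/  82
101   82/
[... 3847 characters left out ...]
.int64(129), np.int64(153)), (90, np.int64(20), np.int64(128), np.int64(147)), (95, np.int64(19), np.int64(128), np.int64(142)), (100, np.int64(17), np.int64(126), np.int64(137)), (105, np.int64(16), np.int64(125), np.int64(133)), (455, np.int64(15), np.int64(-124), np.int64(131)), (460, np.int64(14), np.int64(-129), np.int64(130)), (465, np.int64(16), np.int64(-129), np.int64(137)), (470, np.int64(18), np.int64(-130), np.int64(142)), (475, np.int64(19), np.int64(-131), np.int64(147)), (480, np.int64(21), np.int64(-132), np.int64(152)), (485, np.int64(22), np.int64(-132), np.int64(158)), (490, np.int64(-41), np.int64(-315), np.int64(-76)), (495, np.int64(-41), np.int64(-324), np.int64(-75))]
```

Request:
carry_out --offset '[[0,0.35,0],[1,0,0],[1,0,0],[1,0,0],[1,0,0]]' --delta_rot '[[0,0,0],[0,0,0],[0,0,0],[0,0,0],[0,0,0]]'

```text
time: 9.52
tool_pos: [0.524, 0.0455, 0.2116]
tcp_rot: [1.401, 0.824, -0.815]
wrist_force: [-0.3, -0.0, -3.4]
width: 0.292
```

Request:
carry_out --offset '[[0.5,0,0],[0.5,0,0],[0.5,0,0],[0.5,0,0],[0.5,0,0]]' --delta_rot '[[0,0,0],[0,0,0],[0,0,0],[0,0,0],[0,0,0]]'

```text
time: 9.93
tool_pos: [0.5368, 0.0456, 0.1916]
tcp_rot: [1.402, 0.822, -0.814]
wrist_force: [0.0, 0.5, -3.2]
width: 0.288
```

Run:
```python
from h import *
Cr=crate();n=Cr[:,2];s,p,R=pose();print('tool',Cr.T@(p-O)*1000,s['wrist_force'],s['q'])
im,d,C,D,W=wrist(); Wc=(W-O)@Cr*1000
for v in range(60,124,2):
    r=[]
    for a,b in((130,200),(230,265),(305,340),(370,440)):
        x=Wc[v,a:b][d[v,a:b]>0]; x=np.median(x,0); r.append('%4d/%4d'%(x[0],x[2]))
    print(v,*r)
save('w6',im)
```

```text
tool [ -3.6532  -1.799  125.1621] [ 0.0375  0.4612 -3.1588] [ 0.0565 -0.2801  2.3065 -0.0499  0.5975  1.651 ]
60  158/-187  148/-182  148/-184  158/-190
62  155/-185  145/-181  144/-181  154/-188
64  151/-183  141/-179  141/-180  151/-186
66  148/-182  138/-177  138/-178  148/-185
68  145/-180  135/-175  135/-176  144/-182
70  142/-178  132/-174  132/-174  141/-181
72  138/-176  129/-172  129/-172  138/-178
74  135/-174  126/-170  126/-171  135/-177
76  132/-172  123/-168  123/-169  131/-175
78  129/-170   93/  83   93/  83  128/-173
80  126/-169   92/  83   92/  83  125/-171
82   94/  83   91/  83   91/  83   94/  82
84   93/  83   90/  83   89/  83   92/  82
86   92/  84   88/  83   88/  83   91/  83
88   90/  84   87/  83   87/  83   90/  83
90   89/  84   86/  84   86/  83   89/  82
92   88/  83   85/  83   85/  83   88/  83
94   87/  84   84/  83   84/  83   86/  83
96   86/  84   83/  83   83/  83   85/  83
98   84/  84   82/  83   81/  83   84/  83
100   83/  84   80/  82   80/  83   83/  83
102   82/  84   81/  39   81/  35   82/  83
104   81/  83   80/  10   80/   7   80/  82
106   81/  70   79/   7   77/  90   80/  60
108   80/  16   76/  91   75/ 125   80/  29
110   79/  28   74/ 125   74/ 126   77/  90
112   76/  91   73/ 126   73/ 126   75/ 124
114   74/ 125   73/ 125   72/ 125   74/ 125
116   74/ 125   71/  73   71/  73   73/ 125
118   73/ 124   70/  64   70/  64   72/ 125
120   71/  72   69/  63   68/  64   71/  72
122   70/  64   67/  63   67/  64   69/  64
```

View pics/w6.png

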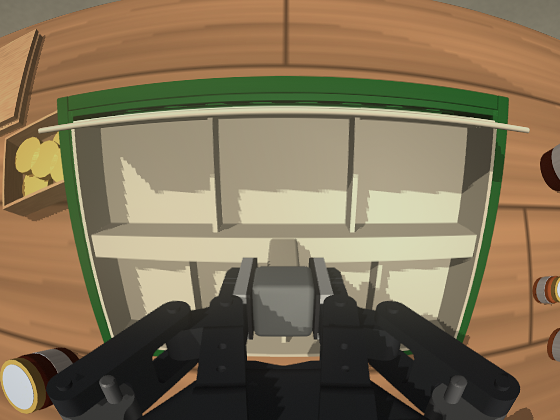

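Wrist view: the tray is just inside the rim with even green borders left and right (about 75 and 490 px). The back gap measures about 3 mm (skirt at 77.5, wall at 80.5). Lowering further.

Request:
carry_out --offset '[[0.5,0,0],[0.5,0,0],[0.5,0,0],[0.5,0,0],[0.5,0,0]]' --delta_rot '[[0,0,0],[0,0,0],[0,0,0],[0,0,0],[0,0,0]]'

```text
time: 10.4
tool_pos: [0.5489, 0.0455, 0.1696]
tcp_rot: [1.402, 0.822, -0.814]
wrist_force: [0.6, 0.6, -4.6]
width: 0.295
```

Request:
carry_out --offset '[[0.4,0,0],[0.4,0,0],[0.4,0,0],[0.4,0,0],[0.4,0,0]]' --delta_rot '[[0,0,0],[0,0,0],[0,0,0],[0,0,0],[0,0,0]]'

```text
time: 10.82
tool_pos: [0.5589, 0.0455, 0.1524]
tcp_rot: [1.402, 0.822, -0.814]
wrist_force: [1.0, 0.1, -2.9]
width: 0.297
```

Run:
```python
from h import *
Cr=crate();s,p,R=pose();print('tool',Cr.T@(p-O)*1000,Cr.T@s['wrist_force'],s['torque'])
```

```text
tool [-4.1166 -1.7976 80.1332] [-0.565   0.0579 -3.0231] [-0.0302  0.5874  0.0054]
```

Remaining about 9 mm. Slow steps.

Request:
carry_out --offset '[[0.15,0,0],[0.15,0,0],[0.15,0,0],[0.15,0,0],[0.1,0,0]]' --delta_rot '[[0,0,0],[0,0,0],[0,0,0],[0,0,0],[0,0,0]]'

```text
time: 11.23
tool_pos: [0.5622, 0.0455, 0.1466]
tcp_rot: [1.402, 0.822, -0.814]
wrist_force: [-0.2, -0.1, -2.8]
width: 0.291
```

Request:
carry_out --offset '[[0.05,0,0],[0.05,0,0],[0.05,0,0],[0,0,0],[0,0,0]]' --delta_rot '[[0,0,0],[0,0,0],[0,0,0],[0,0,0],[0,0,0]]'

```text
time: 11.65
tool_pos: [0.5626, 0.0452, 0.1455]
tcp_rot: [1.401, 0.822, -0.815]
wrist_force: [-5.4, -3.5, 2.0]
width: 0.293
```

Run:
```python
from h import *
Cr=crate();s,p,R=pose();print('tool',Cr.T@(p-O)*1000,Cr.T@s['wrist_force'],s['torque'])
```

```text
tool [-4.3513 -2.1578 72.4042] [-3.7137 -3.4571  4.3832] [0.0221 0.7526 0.1099]
```

Request:
carry_out --offset '[[0.05,0,0],[0.05,0,0],[0,0,0],[0,0,0],[0,0,0]]' --delta_rot '[[0,0,0],[0,0,0],[0,0,0],[0,0,0],[0,0,0]]'

```text
time: 12.07
tool_pos: [0.5628, 0.0449, 0.1449]
tcp_rot: [1.401, 0.822, -0.815]
wrist_force: [-10.9, -5.3, 5.6]
width: 0.293
```

Run:
```python
from h import *
Cr=crate();s,p,R=pose();print('tool',Cr.T@(p-O)*1000,Cr.T@s['wrist_force'],s['torque'])
im,d,C,D,W=wrist(); Wc=(W-O)@Cr*1000; ok=d>0
fl=ok&(abs(Wc[...,2]-10)<6); fl[:115]=0;fl[222:]=0;fl[:,:100]=0;fl[:,465:]=0
A=np.c_[Wc[fl][:,:2],np.ones(fl.sum())]; print('floor fit',np.linalg.lstsq(A,Wc[fl][:,2],rcond=None)[0],np.median(Wc[fl][:,2]))
for v in range(84,124,2):
    r=[]
    for a,b in((130,200),(230,265),(305,340),(370,440)):
        x=Wc[v,a:b][d[v,a:b]>0]; x=np.median(x,0); r.append('%4d/%4d'%(x[0],x[2]))
    print(v,*r)
```

```text
tool [-4.486  -2.4647 71.7   ] [-6.7476 -5.168  10.2947] [0.097  0.8242 0.2322]
floor fit [-0.0036  0.0031 11.506 ] 11.325261318028938
84   86/  83   84/  84   84/  83   86/  83
86   85/  83   83/  83   83/  83   85/  83
88   84/  84   82/  83   82/  83   84/  82
90   84/  84   81/  83   81/  83   83/  83
92   83/  83   81/  83   81/  83   82/  83
94   82/  83   80/  74   80/  77   82/  83
96   81/  83   82/  28   82/  28   81/  83
98   80/  81   81/  28   81/  28   80/  81
100   80/  67   80/  18   80/  16   80/  64
102   80/  43   79/   7   79/   7   80/  38
104   80/  21   78/   7   78/   7   80/  20
106   80/   8   76/  37   76/  37   79/   7
108   78/   8   74/  72   74/  72   78/   7
110   76/  37   73/  73   73/  73   76/  37
112   75/  72   73/  73   72/  73   74/  72
114   74/  72   72/  72   71/  51   73/  72
116   73/  73   70/  16   70/  15   72/  72
118   72/  72   69/  11   69/  10   71/  22
120   70/  15   68/  11   68/  10   70/  12
122   69/  11   66/  11   66/  11   69/  11
```

Request:
carry_out --offset '[[0,-0.05,0.05],[0,-0.05,0.05],[0.03,0,0.03],[0,0,0],[0,0,0]]' --delta_rot '[[0,0,0],[0,0,0],[0,0,0],[0,0,0],[0,0,0]]'

```text
time: 12.53
tool_pos: [0.563, 0.0446, 0.1447]
tcp_rot: [1.402, 0.822, -0.813]
wrist_force: [-7.3, 0.1, 3.7]
width: 0.291
```

Run:
```python
from h import *
Cr=crate();s,p,R=pose();print('tool',Cr.T@(p-O)*1000,Cr.T@s['wrist_force'],s['torque'])
im,d,C,D,W=wrist(); Wc=(W-O)@Cr*1000; ok=d>0
fl=ok&(abs(Wc[...,2]-10)<6); fl[:115]=0;fl[222:]=0;fl[:,:100]=0;fl[:,465:]=0
A=np.c_[Wc[fl][:,:2],np.ones(fl.sum())]; print('floor fit',np.linalg.lstsq(A,Wc[fl][:,2],rcond=None)[0],np.median(Wc[fl][:,2]))
```

```text
tool [-4.4133 -2.7598 71.4067] [-4.4203  0.1519  6.8529] [0.8575 0.5255 0.8147]
floor fit [-0.0026  0.0047 11.2266] 11.07693301003399
```

Request:
carry_out --offset '[[0,0,0],[0,0,0],[0,0,0],[0,0,0],[0,0,0]]' --delta_rot '[[0,0,0],[0,0,0],[0,0,0],[0,0,0],[0,0,0]]' --fingers 0.3

```text
time: 13.0
tool_pos: [0.563, 0.0442, 0.144]
tcp_rot: [1.402, 0.822, -0.814]
wrist_force: [-0.5, 0.5, 0.6]
width: 0.646
```

Request:
carry_out --offset '[[-0.5,0,0],[-2,0,0],[-3,0,0],[-3.5,0,0],[-3.5,0,0]]' --delta_rot '[[0,0,0],[0,0,0],[0,0,0],[0,0,0],[0,0,0]]'

```text
time: 13.42
tool_pos: [0.4993, 0.0441, 0.2526]
tcp_rot: [1.401, 0.824, -0.816]
wrist_force: [0.5, -0.3, 1.1]
width: 0.649
```

Request:
carry_out --offset '[[-2,0,0],[0,0,0],[0,0,0],[0,0,0],[0,0,0]]' --delta_rot '[[0,0,0],[0,0,0],[0,0,0],[0,0,0],[0,0,0]]'

```text
time: 13.83
tool_pos: [0.49, 0.0441, 0.2673]
tcp_rot: [1.401, 0.825, -0.817]
wrist_force: [-0.7, 0.4, -0.1]
width: 0.649
```

Run:
```python
from h import *
Cr=crate();n=Cr[:,2];s,p,R=pose();print('tool',Cr.T@(p-O)*1000,s['wrist_force'],s['q'])
im,d,C,D,W=wrist(); save('w7',im); Wc=(W-O)@Cr*1000; ok=d>0; np.savez('w7',im=im,d=d,C=C,D=D,W=W)
m=ok&(abs(Wc[...,2]-10)<6)&(abs(Wc[...,0]+6)<75)&(abs(Wc[...,1])<115)
A=np.c_[Wc[m][:,:2],np.ones(m.sum())]; print('floor fit',np.linalg.lstsq(A,Wc[m][:,2],rcond=None)[0],np.median(Wc[m][:,2]))
m=ok&(Wc[...,2]>98)&(Wc[...,2]<112)&(abs(Wc[...,0]+6)<25)&(abs(Wc[...,1])<25); q=Wc[m]; print('grip',(q.max(0)+q.min(0))/2,np.ptp(q,0),np.median(q,0))
print('yaw',cv2.minAreaRect(q[:,:2].astype(np.float32)))
# jar via top depth: hover pose, tool down, jaws along y
j=np.array([.4224,-.3463,0]); plan(j+[0,0,.16],toolR(-np.array([0,1.,0]),np.array([0,0,1.])))
```

```text
tool [ -6.2723  -3.1799 214.1476] [-0.6609  0.4068 -0.1183] [ 0.0604 -0.4609  2.2799 -0.0415  0.8086  1.6419]
floor fit [-0.0006  0.0076 10.7945] 10.77984874472822
grip [ -6.8962  -2.2918 101.9628] [25.9939 25.824   7.7028] [ -6.0251  -2.0414 103.4258]
yaw ((-6.951252460479736, -2.320746421813965), (25.663043975830078, 25.918136596679688), 89.46715545654297)
t 13.88 q [ 0.0604 -0.4604  2.2798 -0.0415  0.8086  1.6419] p [0.4901 0.0441 0.2671] F [-0.4415  0.5797  0.4604] w 0.652
rot total [  0.5633   0.1663 -29.4931] rows 4.213300259163743 | shift total cm [  6.007  -11.5592  38.9252] rows 10.011498931481928
```

View pics/w7.png

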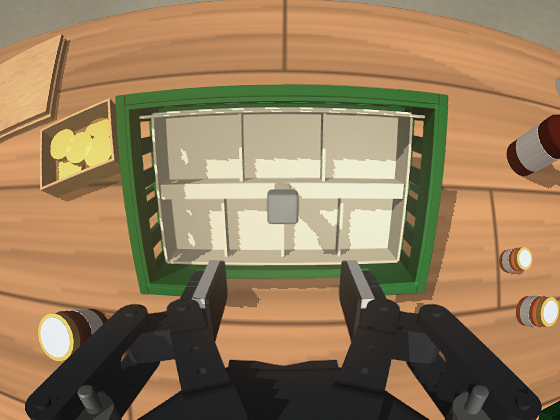

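The tray sits flat (floor plane as before, yaw within about 0.5°). Its four pockets are at the open front and its fence is at the back. Going to the larger jar at top (428,270).

Request:
carry_out --offset '[[0.6,-1.15,3.9],[0.6,-1.15,3.9],[0.6,-1.15,3.9],[0.6,-1.15,3.9],[0.6,-1.15,3.9]]' --delta_rot '[[0,0,0],[0,0,0],[0,0,0],[0,0,0],[0,0,0]]' --fingers 1

```text
time: 14.3
tool_pos: [0.4565, -0.1526, 0.2143]
tcp_rot: [1.402, 0.824, -0.814]
wrist_force: [2.0, -0.1, -1.5]
width: 0.999
```

Request:
carry_out --offset '[[0.6,-1.15,3.9],[0.6,-1.15,3.9],[0.6,-1.15,3.9],[0.6,-1.15,3.9],[0.6,-1.15,3.9]]' --delta_rot '[[0,0,0],[0,0,0],[0,0,0],[0,0,0],[0,0,0]]'

```text
time: 14.72
tool_pos: [0.4225, -0.3487, 0.1599]
tcp_rot: [1.404, 0.824, -0.816]
wrist_force: [0.6, 0.4, 0.1]
width: 0.993
```

Request:
carry_out --offset '[[0,0,0],[0,0,0],[0,0,0],[0,0,0],[0,0,0]]' --delta_rot '[[0.1,0,-5.9],[0.1,0,-5.9],[0.1,0,-5.9],[0.1,0,-5.9],[0.1,0,-5.9]]'

```text
time: 15.13
tool_pos: [0.4235, -0.3478, 0.1614]
tcp_rot: [1.207, 1.208, -1.214]
wrist_force: [0.2, 0.0, 0.0]
width: 1.002
```

Request:
carry_out --offset '[[0,0,0],[0,0,0],[0,0,0],[0,0,0],[0,0,0]]' --delta_rot '[[0,0,0],[0,0,0],[0,0,0],[0,0,0],[0,0,0]]'

```text
time: 15.55
tool_pos: [0.4228, -0.3466, 0.1618]
tcp_rot: [1.21, 1.205, -1.208]
wrist_force: [0.4, -0.3, -0.2]
width: 0.998
```

Run:
```python
from h import *
j=np.array([.4224,-.3463,0]); plan(j+[0,0,.025],toolR(-np.array([0,1.,0]),np.array([0,0,1.])))
im,d,C,D,W=wrist(); save('w8',im); np.savez('w8',im=im,d=d,C=C,D=D,W=W)
m=(d>0)&(np.hypot(W[...,0]-j[0],W[...,1]-j[1])<.045)&(W[...,2]<.08)
b=m&(W[...,2]<.012); print('bench z',np.median(W[b][:,2]) if b.any() else None)
z=np.percentile(W[m][:,2],95); t=m&(W[...,2]>z-.006); q=W[t]; (c,r)=cv2.minEnclosingCircle(q[:,:2].astype(np.float32)); print('top z',z,'circle',c,r,'mid',(q.max(0)+q.min(0))/2)
v,u=np.where(t);print(u.min(),u.max(),v.min(),v.max())
```

```text
t 15.55 q [-0.7329  0.0746  1.9567  0.0011  1.1063  0.838 ] p [ 0.4228 -0.3466  0.1618] F [ 0.4103 -0.2599 -0.1684] w 0.998
rot total [-0.0379  0.1112 -0.2078] rows 0.0296792568931559 | shift total cm [13.6814 -0.0869 -0.0596] rows 3.4203555275494013
bench z 0.0006765061012023177
top z 0.06172752317058714 circle (0.42167043685913086, -0.34830477833747864) 0.022580783814191818 mid [ 0.4216 -0.3485  0.0595]
258 313 186 240
```

View pics/w8.png

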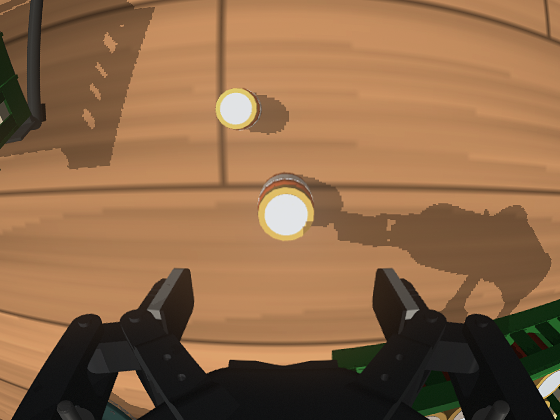

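Wrist view: the larger jar's lid is at (286,213) with measured radius 22.6 mm, which matches the 45 mm lid. The smaller jar is at (236,108). Descending.

Request:
carry_out --offset '[[2,-0.1,0.18],[3,0,0],[3,0,0],[3,0,0],[1.5,0,0]]' --delta_rot '[[0,0,0],[0,0,0],[0,0,0],[0,0,0],[0,0,0]]'

```text
time: 16.02
tool_pos: [0.4209, -0.3475, 0.0342]
tcp_rot: [1.21, 1.208, -1.209]
wrist_force: [-0.1, 0.9, 0.4]
width: 1.003
```

Request:
carry_out --offset '[[0.8,0,0],[0.5,0,0],[0,0,0],[0,0,0],[0,0,0]]' --delta_rot '[[0,0,0],[0,0,0],[0,0,0],[0,0,0],[0,0,0]]'

```text
time: 16.43
tool_pos: [0.4246, -0.3502, 0.0261]
tcp_rot: [1.208, 1.201, -1.207]
wrist_force: [0.8, 0.5, 0.4]
width: 0.999
```

Run:
```python
from h import *
plan(np.array([.4217,-.3484,.024]),toolR(-np.array([0,1.,0]),np.array([0,0,1.])))
```

```text
t 16.43 q [-0.7351  0.2424  2.0498  0.0005  0.8416  0.835 ] p [ 0.4246 -0.3502  0.0261] F [0.8239 0.4976 0.3658] w 0.999
rot total [ 0.0179  0.2846 -0.3475] rows 0.04964683454611201 | shift total cm [ 0.2122 -0.2948 -0.1804] rows 0.09892224667442413
```

Request:
carry_out --offset '[[0.1,-0.12,-0.09],[0.1,-0.12,-0.09],[0,0,0],[0,0,0],[0,0,0]]' --delta_rot '[[0,0,0],[0,0,0],[0,0,0],[0,0,0],[0,0,0]]'

```text
time: 16.85
tool_pos: [0.4212, -0.3473, 0.0226]
tcp_rot: [1.208, 1.204, -1.207]
wrist_force: [-0.6, 0.0, -0.2]
width: 0.999
```

Request:
carry_out --offset '[[0,0,0],[0,0,0],[0,0,0],[0,0,0],[0,0,0]]' --delta_rot '[[0,0,0],[0,0,0],[0,0,0],[0,0,0],[0,0,0]]' --fingers -1 --newtons 40

```text
time: 17.27
tool_pos: [0.4216, -0.3478, 0.0229]
tcp_rot: [1.208, 1.204, -1.207]
wrist_force: [-0.7, -0.2, 1.7]
width: 0.541
```

Request:
carry_out --offset '[[0,0,0],[0,0,0],[0,0,0],[0,0,0],[0,0,0]]' --delta_rot '[[0,0,0],[0,0,0],[0,0,0],[0,0,0],[0,0,0]]'

```text
time: 17.68
tool_pos: [0.4216, -0.3478, 0.0228]
tcp_rot: [1.208, 1.203, -1.207]
wrist_force: [-0.0, -1.2, 4.1]
width: 0.543
```

Run:
```python
from h import *
plan(np.array([.4217,-.3484,.024]),toolR(-np.array([0,1.,0]),np.array([0,0,1.])))
Cr=crate();n=Cr[:,2]
```

```text
t 17.68 q [-0.7355  0.242   2.0582  0.0004  0.8357  0.8346] p [ 0.4216 -0.3478  0.0228] F [-0.0436 -1.1818  4.0581] w 0.543
rot total [ 0.0275  0.2106 -0.257 ] rows 0.0367076532043444 | shift total cm [-0.1149  0.0121  0.0648] rows 0.032299779492265424
```

Request:
carry_out --offset '[[-0.5,0,0],[-1.5,0,0],[-3,0,0],[-3,0,0],[-3,0,0]]' --delta_rot '[[0,0,0],[0,0,0],[0,0,0],[0,0,0],[0,0,0]]'

```text
time: 18.1
tool_pos: [0.4192, -0.3454, 0.1318]
tcp_rot: [1.209, 1.21, -1.208]
wrist_force: [1.4, -0.7, -1.8]
width: 0.543
```

Request:
carry_out --offset '[[-3,0,0],[-3,0,0],[-2,0,0],[-0.7,0,0],[0,0,0]]' --delta_rot '[[0,0,0],[0,0,0],[0,0,0],[0,0,0],[0,0,0]]'

```text
time: 18.52
tool_pos: [0.421, -0.3471, 0.221]
tcp_rot: [1.208, 1.202, -1.207]
wrist_force: [-0.9, -0.8, -2.5]
width: 0.542
```

Run:
```python
from h import *
Cr=crate();n=Cr[:,2]
plan(O+Cr@[-.057,-.0343,.150],toolR(-Cr[:,1],n),rot_first=True)
```

```text
t 18.52 q [-0.7355  0.0214  1.8984  0.0005  1.2144  0.8346] p [ 0.421  -0.3471  0.221 ] F [-0.9498 -0.8113 -2.4608] w 0.542
rot total [-0.684   0.042  29.6685] rows 4.238353572516085 | shift total cm [  5.8556   3.7646 -35.8967] rows 8.974169649517336
```

Request:
carry_out --offset '[[0,0,0],[0,0,0],[0,0,0],[0,0,0],[0,0,0]]' --delta_rot '[[-0.2,0,4],[-0.2,0,6.5],[-0.2,0,7.1],[-0.1,0,7],[0,0,5]]'

```text
time: 18.93
tool_pos: [0.4187, -0.3451, 0.2161]
tcp_rot: [1.404, 0.823, -0.808]
wrist_force: [-1.0, 0.7, -1.9]
width: 0.542
```

Request:
carry_out --offset '[[0,0.25,-1.5],[0,0.25,-2.5],[0,0.25,-3],[0,0.25,-3],[0,0.25,-3]]' --delta_rot '[[0,0,0],[0,0,0],[0,0,0],[0,0,0],[0,0,0]]'

```text
time: 19.35
tool_pos: [0.4276, -0.2144, 0.221]
tcp_rot: [1.404, 0.828, -0.814]
wrist_force: [1.5, 0.6, -2.1]
width: 0.541
```

Request:
carry_out --offset '[[0,0.25,-3],[0,0.25,-3],[0,0.25,-3],[0,0.25,-3],[0,0.25,-3]]' --delta_rot '[[0,0,0],[0,0,0],[0,0,0],[0,0,0],[0,0,0]]'

```text
time: 19.77
tool_pos: [0.4364, -0.0647, 0.2267]
tcp_rot: [1.401, 0.828, -0.814]
wrist_force: [0.4, 0.7, -2.2]
width: 0.542
```

Request:
carry_out --offset '[[0,0.25,-3],[0,0.25,-2.5],[0,0.25,-1.5],[0,0.25,-0.9],[0,0.25,0]]' --delta_rot '[[0,0,0],[0,0,0],[0,0,0],[0,0,0],[0,0,0]]'

```text
time: 20.18
tool_pos: [0.4465, 0.0149, 0.2325]
tcp_rot: [1.397, 0.831, -0.811]
wrist_force: [-0.2, 0.4, -2.5]
width: 0.543
```

Request:
carry_out --offset '[[0,0,0],[0,0,0],[0,0,0],[0,0,0],[0,0,0]]' --delta_rot '[[0,0,0],[0,0,0],[0,0,0],[0,0,0],[0,0,0]]'

```text
time: 20.6
tool_pos: [0.4484, 0.0118, 0.236]
tcp_rot: [1.401, 0.823, -0.812]
wrist_force: [-1.4, 0.2, -0.8]
width: 0.539
```

Run:
```python
from h import *
Cr=crate();n=Cr[:,2]
plan(O+Cr@[-.057,-.0343,.150],toolR(-Cr[:,1],n))
s,p,R=pose();print('tool',Cr.T@(p-O)*1000,Cr.T@s['wrist_force'])
im,d,C,D,W=wrist(); save('w9',im); Wc=(W-O)@Cr*1000; ok=d>0
T=Cr.T@(p-O)*1000
m=ok&(np.hypot(Wc[...,0]-T[0],Wc[...,1]-T[1])<40); m[:,:220]=0;m[:,345:]=0
for v in range(230,330,8):
    x=Wc[v,270:300];x=x[d[v,270:300]>0]; print(v,np.median(x,0))
print([ (u,*np.round(Wc[290,u]).astype(int)) for u in range(215,350,6)])
```

```text
t 20.60 q [-0.0487 -0.5594  2.3922  0.0355  0.79    1.4918] p [0.4484 0.0118 0.236 ] F [-1.4053  0.1539 -0.754 ] w 0.539
rot total [-0.1287 -0.0609  0.2227] rows 0.031813527355999446 | shift total cm [ 5.7796  0.1704 -0.0384] rows 1.4448938407091143
tool [-58.4802 -34.7423 207.8015] [-1.5917  0.1761  0.0496]
230 [-34.0701 -35.0961 211.1225]
238 [-34.3688 -35.0655 220.2   ]
246 [-34.7546 -35.0387 228.0218]
254 [-36.5483 -35.0222 231.9405]
262 [-35.8072 -34.9942 240.7225]
270 [-36.8213 -34.9778 245.2652]
278 [-40.0522 -34.9712 245.4727]
286 [-43.2685 -34.7832 245.8384]
294 [-46.7715 -34.9647 245.9001]
302 [-50.3167 -34.9625 246.0215]
310 [-54.0007 -34.9629 246.0909]
318 [-57.7458 -34.9583 246.2731]
326 [-61.9121 -34.9554 246.067 ]
[(215, np.int64(-48), np.int64(-8), np.int64(242)), (221, np.int64(-47), np.int64(-10), np.int64(243)), (227, np.int64(-51), np.int64(-11), np.int64(236)), (233, np.int64(-47), np.int64(-15), np.int64(243)), (239, np.int64(-46), np.int64(-18), np.int64(245)), (245, np.int64(-46), np.int64(-20), np.int64(245)), (251, np.int64(-46), np.int64(-22), np.int64(245)), (257, np.int64(-45), np.int64(-25), np.int64(247)), (263, np.int64(-45), np.int64(-27), np.int64(246)), (269, np.int64(-46), np.int64(-29), np.int64(245)), (275, np.int64(-45), np.int64(-31), np.int64(245)), (281, np.int64(-44), np.int64(-34), np.int64(247)), (287, np.int64(-45), np.int64(-36), np.int64(246)), (293, np.int64(-45), np.int64(-38), np.int64(246)), (299, np.int64(-45), np.int64(-40), np.int64(246)), (305, np.int64(-45), np.int64(-43), np.int64(245)), (311, np.int64(-45), np.int64(-45), np.int64(246)), (317, np.int64(-46), np.int64(-47), np.int64(245)), (323, np.int64(-45), np.int64(-49), np.int64(246)), (329, np.int64(-46), np.int64(-52), np.int64(245)), (335, np.int64(-55), np.int64(-57), np.int64(229)), (341, np.int64(-48), np.int64(-57), np.int64(241)), (347, np.int64(-48), np.int64(-59), np.int64(242))]
```

View pics/w9.png

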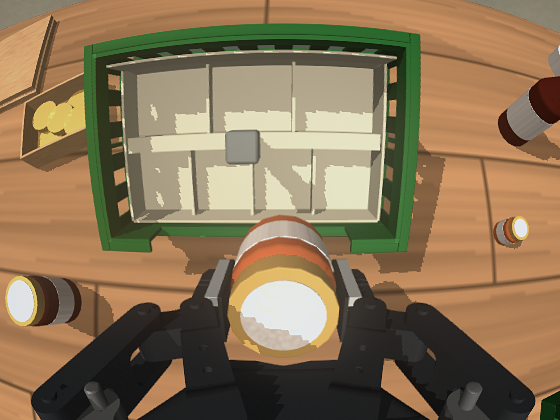

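Wrist view: the jar is held square at (285,300), above the middle pocket to the right of the grip (pocket at about 285,195). Lowering along the crate's normal.

Request:
carry_out --offset '[[1,0.1,0],[2.5,0,0],[3,0,0],[3,0,0],[2,0,0]]' --delta_rot '[[0,0,0],[0,0,0],[0,0,0],[0,0,0],[0,0,0]]'

```text
time: 21.07
tool_pos: [0.5065, 0.0125, 0.1349]
tcp_rot: [1.401, 0.824, -0.812]
wrist_force: [-0.8, -0.7, -2.6]
width: 0.538
```

Request:
carry_out --offset '[[1.5,0,0],[1,0,0],[0.8,0,0],[0.4,0,0],[0,0,0]]' --delta_rot '[[0,0,0],[0,0,0],[0,0,0],[0,0,0],[0,0,0]]'

```text
time: 21.48
tool_pos: [0.5249, 0.0128, 0.1042]
tcp_rot: [1.401, 0.824, -0.811]
wrist_force: [-0.7, -0.8, -1.3]
width: 0.543
```

Run:
```python
from h import *
Cr=crate();n=Cr[:,2]
plan(O+Cr@[-.057,-.0343,.0336],toolR(-Cr[:,1],n))
s,p,R=pose();print('tool',Cr.T@(p-O)*1000,Cr.T@s['wrist_force'])
```

```text
t 21.48 q [-0.0362 -0.1851  2.4173  0.0516  0.391   1.4789] p [0.5249 0.0128 0.1042] F [-0.6916 -0.7846 -1.3089] w 0.543
rot total [-0.068  -0.1011  0.2575] rows 0.03678734131454057 | shift total cm [2.1883 0.119  0.0497] rows 0.5470727493169336
tool [-58.0914 -33.8401  55.4889] [-1.2642 -0.767  -0.7878]
```

Request:
carry_out --offset '[[0.4,0.1,0],[0.4,0,0],[0.4,0,0],[0.4,0,0],[0.2,0,0]]' --delta_rot '[[0,0,0],[0,0,0],[0,0,0],[0,0,0],[0,0,0]]'

```text
time: 21.9
tool_pos: [0.5349, 0.0131, 0.0895]
tcp_rot: [1.401, 0.824, -0.81]
wrist_force: [-0.3, 0.2, -1.7]
width: 0.545
```

Request:
carry_out --offset '[[0.05,0,0],[0.05,0,0],[0.05,0,0],[0.05,0,0],[0,0,0]]' --delta_rot '[[0,0,0],[0,0,0],[0,0,0],[0,0,0],[0,0,0]]'

```text
time: 22.32
tool_pos: [0.5358, 0.013, 0.0881]
tcp_rot: [1.401, 0.823, -0.81]
wrist_force: [0.7, 0.4, -2.6]
width: 0.544
```

Run:
```python
from h import *
Cr=crate();n=Cr[:,2]
s,p,R=pose();print('tool',Cr.T@(p-O)*1000,Cr.T@s['wrist_force'],s['torque'])
```

```text
tool [-56.7045 -33.5667  36.0145] [-0.6646  0.4271 -2.5591] [ 0.034   0.3765 -0.0331]
```

Request:
carry_out --offset '[[0.05,0,0],[0.05,0,0],[0.05,0,0],[0.05,0,0],[0,0,0]]' --delta_rot '[[0,0,0],[0,0,0],[0,0,0],[0,0,0],[0,0,0]]'

```text
time: 22.73
tool_pos: [0.5367, 0.0131, 0.0862]
tcp_rot: [1.401, 0.824, -0.81]
wrist_force: [-0.6, -0.4, -0.9]
width: 0.543
```

Run:
```python
from h import *
Cr=crate();n=Cr[:,2]
s,p,R=pose();print('tool',Cr.T@(p-O)*1000,Cr.T@s['wrist_force'],s['torque'])
```

```text
tool [-56.8304 -33.5505  33.9301] [-0.9906 -0.3542 -0.5021] [-0.0652  0.3866 -0.006 ]
```

Request:
carry_out --offset '[[0.04,0,0],[0.04,0,0],[0.04,0,0],[0,0,0],[0,0,0]]' --delta_rot '[[0,0,0],[0,0,0],[0,0,0],[0,0,0],[0,0,0]]'

```text
time: 23.15
tool_pos: [0.5373, 0.013, 0.0853]
tcp_rot: [1.401, 0.824, -0.81]
wrist_force: [-2.7, -0.1, 0.6]
width: 0.54
```

Run:
```python
from h import *
Cr=crate();n=Cr[:,2]
s,p,R=pose();print('tool',Cr.T@(p-O)*1000,Cr.T@s['wrist_force'],s['torque'])
```

```text
tool [-56.7928 -33.5686  32.8887] [-2.0127 -0.0639  1.8978] [ 0.0065  0.464  -0.0186]
```

Request:
carry_out --offset '[[0.04,0,0],[0.03,0,0],[0,0,0],[0,0,0],[0,0,0]]' --delta_rot '[[0,0,0],[0,0,0],[0,0,0],[0,0,0],[0,0,0]]'

```text
time: 23.57
tool_pos: [0.5373, 0.013, 0.0851]
tcp_rot: [1.4, 0.824, -0.81]
wrist_force: [-11.9, -1.2, 11.3]
width: 0.538
```

Run:
```python
from h import *
Cr=crate();n=Cr[:,2]
s,p,R=pose();print('tool',Cr.T@(p-O)*1000,Cr.T@s['wrist_force'],s['torque'])
im,d,C,D,W=wrist(); Wc=(W-O)@Cr*1000
for v in range(250,330,8):
    x=Wc[v,270:300];x=x[d[v,270:300]>0]; print(v,np.median(x,0))
```

```text
tool [-56.915  -33.5748  32.7226] [-4.691  -1.1095 15.741 ] [-0.0349  0.9141 -0.0242]
250 [-34.089  -33.8452  54.9218]
258 [-34.5073 -33.8261  61.6005]
266 [-34.608  -33.8127  68.2516]
274 [-36.7794 -33.805   70.4541]
282 [-39.8512 -33.8072  71.0174]
290 [-43.2133 -33.9948  71.1851]
298 [-46.9309 -33.816   70.9414]
306 [-50.3295 -33.8168  71.35  ]
314 [-54.2521 -33.8195  71.1807]
322 [-58.1548 -33.8237  71.2072]
```

The jar is firmly seated: lid top at 71.2 mm against the expected 70.8. Releasing gently.

Request:
carry_out --offset '[[-0.04,0,0],[0,0,0],[0,0,0],[0,0,0],[0,0,0]]' --delta_rot '[[0,0,0],[0,0,0],[0,0,0],[0,0,0],[0,0,0]]'

```text
time: 24.03
tool_pos: [0.5373, 0.013, 0.0852]
tcp_rot: [1.401, 0.824, -0.81]
wrist_force: [-7.7, -1.4, 6.1]
width: 0.539
```

Request:
carry_out --offset '[[0,0,0],[0,0,0],[0,0,0],[0,0,0],[0,0,0]]' --delta_rot '[[0,0,0],[0,0,0],[0,0,0],[0,0,0],[0,0,0]]' --fingers 0.45

```text
time: 24.45
tool_pos: [0.5378, 0.0131, 0.0851]
tcp_rot: [1.401, 0.823, -0.81]
wrist_force: [-0.7, 0.4, -0.2]
width: 0.725
```

Request:
carry_out --offset '[[-0.5,0,0],[-1,0,0],[-2,0,0],[-3,0,0],[-3,0,0]]' --delta_rot '[[0,0,0],[0,0,0],[0,0,0],[0,0,0],[0,0,0]]'

```text
time: 24.87
tool_pos: [0.4888, 0.0129, 0.1673]
tcp_rot: [1.4, 0.826, -0.812]
wrist_force: [1.3, 0.0, 1.2]
width: 0.726
```

Request:
carry_out --offset '[[-2.5,0,0],[-1.5,0,0],[-1,0,0],[-0.5,0,0],[0,0,0]]' --delta_rot '[[0,0,0],[0,0,0],[0,0,0],[0,0,0],[0,0,0]]'

```text
time: 25.28
tool_pos: [0.4633, 0.0127, 0.217]
tcp_rot: [1.402, 0.821, -0.808]
wrist_force: [0.1, 0.4, -0.1]
width: 0.726
```

Request:
carry_out --offset '[[0,0,0],[0,0,0],[0,0,0],[0,0,0],[0,0,0]]' --delta_rot '[[0,0,0],[0,0,0],[0,0,0],[0,0,0],[0,0,0]]'

```text
time: 25.7
tool_pos: [0.4627, 0.0128, 0.2142]
tcp_rot: [1.4, 0.825, -0.811]
wrist_force: [-0.1, -0.6, -0.7]
width: 0.729
```

Run:
```python
from h import *
Cr=crate();s,p,R=pose();print(s['time'],'tool',Cr.T@(p-O)*1000,s['wrist_force'])
im,d,C,D,W=wrist(); Wc=(W-O)@Cr*1000; ok=d>0; save('w10',im)
m=ok&(abs(Wc[...,2]-71)<4)&(np.hypot(Wc[...,0]+57,Wc[...,1]+34)<40); q=Wc[m]; print('lid',cv2.minEnclosingCircle(q[:,:2].astype(np.float32)),np.median(q,0))
A=np.c_[q[:,:2],np.ones(len(q))];print('lid plane',np.linalg.lstsq(A,q[:,2],rcond=None)[0])
m=ok&(abs(Wc[...,2]-10)<6)&(abs(Wc[...,0]+6)<75)&(abs(Wc[...,1])<115)
A=np.c_[Wc[m][:,:2],np.ones(m.sum())]; print('tray floor',np.linalg.lstsq(A,Wc[m][:,2],rcond=None)[0],np.median(Wc[m][:,2]))
```

```text
25.7 tool [-56.9432 -33.8211 181.7973] [-0.1056 -0.5763 -0.6792]
lid ((-57.365936279296875, -32.924110412597656), 22.47803497314453) [-56.4623 -33.2132  70.7991]
lid plane [-0.008   0.0077 70.5557]
tray floor [-0.0011  0.0076 10.759 ] 10.722030550051063
```

View pics/w10.png

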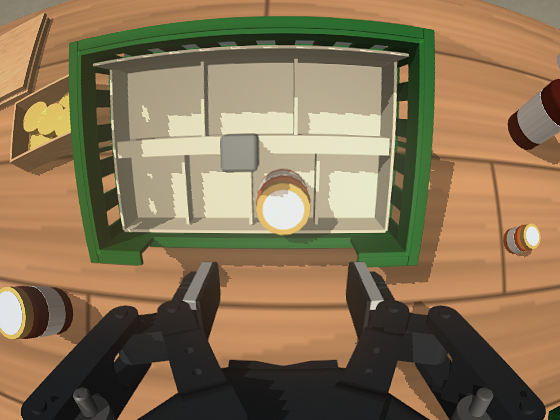

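The jar (lid at 284,208) stands square in a middle front pocket, and the fence is at the back. The robot is clear of everything, and the bystanders look unmoved. Handing in.

```bash
python3 -c "
from workcell import *
finish_job()"
```

```text
the job is handed in; nothing more can be done
```

The job is done and handed in at about 26 s of the 67 s allowed; `finish_job()` gives no verdict. I lifted the tray by its square grip, turned it half round above the crate and set it back with its four small pockets at the open front. I then stood the larger small jar in one of the two middle pockets (the right-hand one seen from the robot).

**Last checks, all from the wrist camera:**
- **Tray:** its floor lies parallel to the crate floor, at the same height as before to about 0.2 mm. The fence is at the back with roughly a 3 mm gap to the back wall.
- **Jar:** its lid top is 60 mm above the pocket floor, and the jar is tilted less than 0.5° from the tray's normal. It did not move when the gripper let go.
- **Robot:** the gripper is about 15 cm clear and the wrist force reads about zero. It peaked at roughly 16 N, seen while seating the jar.
- **Bystanders:** the big jar, bottle and box of lids look unmoved in the last picture, but I did not measure them again.

**Disagreements:**
- **Height offset:** heights seen by the wrist camera read about 3.5 mm above the nominal crate frame, so I worked relative to what it saw.
- **Tray touchdown:** the tray pressed lightly against one side wall at first (about 5 N). A 1 mm sideways shift cleared it before release.

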